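Fetch the sample jar from behind the stain bottles

TASK

Put the green-lidded sample jar from the back of the white rack on the middle of the warming plate. Two bottles stand in front of it: before you take the jar out, set the amber bottle in the middle of the amber coaster and the blue bottle in the middle of the blue coaster, and leave both there until the jar is on the plate; then put each bottle back in the rack on the very spot where it stood. Keep bottles and jar upright throughout, and do not shift the beaker, the wooden slide box or the stack of dishes.

Things in the scene. Friction and masses are not known exactly. Their poses are not given: they have to be found in the camera images.
- rack: White rack, fixed, 230 mm long (its x) by 74 mm (its y); origin: centre of underside; yaw varies. Floor 6 mm thick, walls 7 mm thick with tops at 40 mm on both sides and the far (+x) end, -x end open; lane between the walls 60 mm wide. Three grey discs on its floor at x = -78, -15, +45 mm, y = 0: bottles start on the first two (either order), sample jar on the last, within 3 mm.
- amber_bottle: Amber bottle with paper band and black cap, loose, about 180 g, round. Origin: centre of its underside, z up. Body 48 mm in diameter up to 88 mm, cap 32 mm in diameter from 94 to 106 mm. Starts on the rack floor, 6 mm above the table. Grip it across the body about 75 mm above its underside, fingers across the lane above the rack walls.
- blue_bottle: Blue plastic bottle with a paper band and black cap, loose, of the same shape, size, weight and origin as the amber one.
- sample: Small sample jar, white with a green lid, loose, about 90 g, round: 40 mm in diameter, 46 mm high. Origin: centre of its underside, z up. On the last disc of the rack: 43 mm to the back wall, about 16 mm to the nearest bottle, 10 mm to each side wall, so grip it with the fingers along the lane once the bottle is gone.
- amber_coaster: Flat orange-amber disc with a thin white ring, fixed to the table, 84 mm in diameter, 4 mm thick. Origin: centre of its underside. The amber bottle's parking place.
- blue_coaster: Flat blue disc with a thin white ring, fixed to the table, 84 mm in diameter, 4 mm thick. Origin: centre of its underside. The blue bottle's parking place.
- warmer: Warming plate, fixed: white case 120 by 120 mm, top at 20 mm, with a dark steel disc 72 mm in diameter in the middle whose top is 24 mm above the table. Origin: centre of its underside. The sample jar goes on the middle of the disc.
- beaker: Bystander: empty glass beaker, loose, 60 mm in diameter, 70 mm high. Origin: centre of its underside.
- slide_box: Bystander: wooden slide box, loose, 52 mm (its x) by 102 mm (its y), 36 mm high. Origin: centre of its underside.
- dish_stack: Bystander: stack of three clear culture dishes with pink filling, one loose piece, 60 mm in diameter, 40 mm high. Origin: centre of its underside.
Things that resemble listed ones, but are neither listed nor needed, are in the scene too. What is shaped like the amber_bottle but pink or turquoise is not meant.

How it is judged (in metres and radians):
On the way, in this order (a step that is already met when the one before it is completed fails the run):
1. both bottles stand released on the coasters of their colours, the sample jar still in its place (horizontal distance between amber_bottle and amber_coaster below 0.015 m and z of amber_bottle in the frame of amber_coaster between 0 and 0.009 m and angle between each of amber_bottle, blue_bottle's own z axis and vertical below 0.12 rad and contact force between the fingers and amber_bottle below 0.1 N and horizontal distance between blue_bottle and blue_coaster below 0.015 m and z of blue_bottle in the frame of blue_coaster between 0 and 0.009 m and contact force between the fingers and blue_bottle below 0.1 N and distance of sample from where it was at the start of the episode below 0.02 m), for 0.2 s.
2. the sample jar stands released in the middle of the warming plate, both bottles still on their coasters (horizontal distance between sample and warmer below 0.012 m and z of sample in the frame of warmer between 0.02 and 0.029 m and angle between each of sample, amber_bottle, blue_bottle's own z axis and vertical below 0.12 rad and contact force between the fingers and sample below 0.1 N and linear speed of sample below 0.02 m/s and horizontal distance between amber_bottle and amber_coaster below 0.015 m and z of amber_bottle in the frame of amber_coaster between 0 and 0.009 m and contact force between the fingers and amber_bottle below 0.1 N and horizontal distance between blue_bottle and blue_coaster below 0.015 m and z of blue_bottle in the frame of blue_coaster between 0 and 0.009 m and contact force between the fingers and blue_bottle below 0.1 N), for 0.2 s.
At the end, for the whole second after the job is handed in: The sample jar stands upright (within 0.12 rad) on the warming plate's disc, within 12 mm of its centre; each bottle stands upright in the rack within 15 mm of where it stood at the start; all are released and at rest (horizontal distance between sample and warmer below 0.012 m and z of sample in the frame of warmer between 0.02 and 0.029 m and angle between each of sample, amber_bottle, blue_bottle's own z axis and vertical below 0.12 rad and contact force between the fingers and sample below 0.1 N and linear speed of each of sample, amber_bottle, blue_bottle below 0.02 m/s and distance of each of amber_bottle, blue_bottle from where it was at the start of the episode below 0.015 m and contact force between the fingers and amber_bottle below 0.1 N and contact force between the fingers and blue_bottle below 0.1 N); the robot touches nothing.
It fails at once if a bottle or the sample jar tips by more than 0.5 rad (angle between any of amber_bottle, blue_bottle, sample's own z axis and vertical above 0.5 rad).
It fails at once if the beaker, slide box or dish stack is shifted by more than 20 mm (distance of any of beaker, slide_box, dish_stack from where it was at the start of the episode above 0.02 m).
It also fails if it takes over 128 s, if anything falls off the work surface, if the arm or the gripper's body presses on something with over 40 N, if the wrist force passes 120 N, or if a joint passes its speed limit or range.

ROBOT

A 6-joint arm with a two-finger parallel gripper is mounted at the origin on the work surface. World frame = base frame: x ahead of the robot, y to its left, z up, the work surface at z = 0. Lengths are in mm, angles in rad, forces in N, time in s.
With the tool pointing down it reaches from about 400 to 825 mm from the base axis. Payload 7 kg.
Tool frame: the origin (TCP) lies on the centre line of the jaws, within the pads' length; the fingertips stand 25 mm ahead of it and the grasp point (between the pads) lies 6 mm ahead of it (tip_reach is the z of the fingertips in the tool frame, in mm); z points along the fingers, x is the direction in which the jaws open and shut, and the axes are right-handed (so a half turn about z gives the same grasp; the last joint's range is limited). The gripper opens to 88 mm and grips with 3 to 60 N. Pads are 19 mm wide; open, the fingers measure 130 mm over their backs; the gripper's body (78 mm by 193 mm) begins 47 mm behind the grasp point.
Start: joints at [-0.885, 0.359, 0.012, 0, -1.224, -0.288], TCP at [261.461, -622.281, 251.561] pointing down, gripper open.
Joint ranges: [-3.07, 3.07], [-1.43, 2.12], [-1.02, 1.25], [-3.03, 1.67], [-3.05, -0], [-3.03, 3.03]. Speed limits (rad/s): [2.39, 2.39, 3.01, 3.14, 3.14, 3.14].

INTERFACE

Orientations are given as a unit quaternion [w, x, y, z].
In Python, from workcell import state, grab_frame, calibration, hand_in, tip_reach gives the robot as it stands.
- The arm moves only by the tool jog_arm, never from a script. Its argument "steps" is one flat list of numbers, 7 for each row, row after row: the opening, from 0 (shut) to 1 (fully open), then the shift along the tool's x, y, z in m, then the turn, a rotation vector about the tool's x, y, z in degrees. A call has 1 to 12 rows; each row shifts and turns the pose as measured when the row begins, along the tool's axes as they then stand; what a row does not reach is not made up. A row lasts 1/8 s, in which the tool goes at most 62.5 mm and 10.7 degrees, less where a joint would pass 70% of its speed; a pose out of reach is approached as far as the arm can. A call is refused whole if a number of a shift passes 0.0625 or a number of a turn 10.7, either way. A call with a gripper value outside its range is refused whole. The fingers move at their own pace and stop on an object; "grip_force" is the grip in N (left out, the last holds). Time passes only in rows, so rows that do not move let the fingers close. It gives the time, the measured TCP pose, the force and the opening at its end, in the units of the state.
- state(): the state, without advancing time (a new reading comes with each control period).
- grab_frame(name): name is "side" or "top"; returns (picture, depth): 420x560x3 uint8, blue, green, red; 420x560 float32, mm along the optical axis (not along the pixel's ray), 0 where there is no reading.
- calibration(name): a dict with "fx", "fy", "cx", "cy" (pixels), "R" (3x3) and "t" (3): a world point X has camera coordinates R X + t. Camera axes: x right, y down, z forward; pixel columns grow to the right and rows downward; lengths in mm; the calibration is good to about 2 mm. A picture is of the moment at which its call begins. calibration takes no time and is no camera call.
- hand_in(): hands the job in, once; it reports no verdict.
The state is a dict: "clock": time; "joints": joint angles; "joint_velocities": joint speeds; "joint_efforts": joint torques, N m; "tcp_pos": TCP position; "orientation": TCP orientation; "force": force on the tool from outside, world axes, zero at the start; "moment": the same for the moment, N m; "opening": finger opening in mm.
Only numpy, scipy, OpenCV 4.12 (cv2) and the standard library are available. Lean on these libraries where they do the work, as an engineer would, in place of code of your own. Each camera call takes 0.05 s, during which the arm holds its last target.

## Working session

There is one attempt and no reset: what is moved stays moved. The work goes in short steps, Python scripts to look and compute and a tool call to move; the robot and the scene stay as the last step left them, time stands still between calls to the robot, and variables do not carry over. Pictures are saved under pics/ and viewed, and the job is handed in when it is done.

Besides the shell and the picture viewer there is one more tool, called after ">>>" by a JSON object that holds its "op" and its "data", one argument or row to a line. jog_arm: Moves the arm, as the interface text tells. Its arguments: {"type":"object","properties":{"steps":{"type":"array","items":{"type":"number"}},"grip_force":{"type":"number"}},"required":["steps"]}

```bash
mkdir -p pics; python3 - <<'E'
from workcell import *
import cv2,numpy as np
s=state();print({k:np.round(v,3).tolist() for k,v in s.items()});print(tip_reach() if callable(tip_reach) else tip_reach)
for n in("side","top"):
    p,d=grab_frame(n);cv2.imwrite(f"pics/{n}0.png",p);np.save(f"{n}0.npy",d);c=calibration(n);print(n,{k:np.round(v,3).tolist() for k,v in c.items()})
E
```

```text
{'clock': 0.0, 'joints': [-0.885, 0.359, 0.011, -0.0, -1.224, -0.288], 'joint_velocities': [0.001, -0.0, -0.001, -0.0, 0.002, -0.0], 'joint_efforts': [0.002, -58.272, 29.306, 6.997, 0.007, -0.0], 'tcp_pos': [261.304, -621.879, 250.65], 'orientation': [-0.001, 0.553, 0.833, 0.0], 'force': [0.168, -0.515, -0.55], 'moment': [0.011, 0.004, 0.01], 'opening': 87.762}
25.0
side {'fx': 482.672, 'fy': 482.672, 'cx': 281.988, 'cy': 214.287, 'R': [[-0.827, -0.562, 0.008], [-0.431, 0.626, -0.65], [0.361, -0.541, -0.76]], 't': [453.316, 284.35, 775.701]}
top {'fx': 445.276, 'fy': 445.276, 'cx': 270.438, 'cy': 206.053, 'R': [[0.006, -1.0, 0.004], [-0.981, -0.007, -0.194], [0.194, -0.003, -0.981]], 't': [0.232, 563.607, 824.922]}
```

View pics/top0.png

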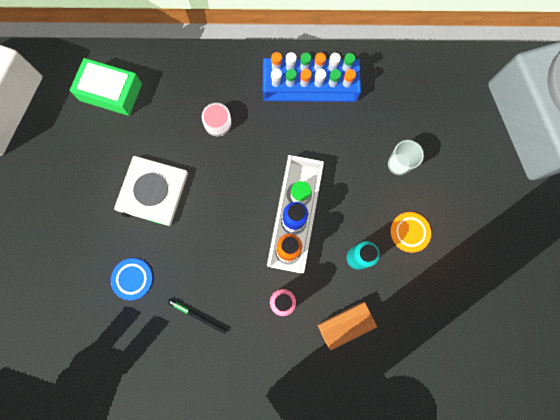

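View pics/side0.png

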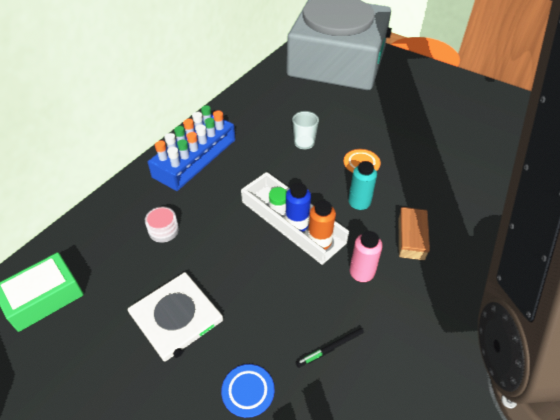

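Top view: the rack runs from (287,270) to (307,158). In it are the amber bottle (289,247), the blue bottle (295,216) and the green-lidded jar (301,190). The pink bottle (283,302) and turquoise bottle (364,255) stand outside the rack and are decoys by colour. The green box (105,85) is not the jar. Next I'll measure positions and confirm with a crop.

```bash
cat > h.py <<'E'
import numpy as np,cv2
from workcell import *
def cloud(n,d):
    c=calibration(n);v,u=np.mgrid[:420,:560]
    P=np.stack([(u-c['cx'])/c['fx']*d,(v-c['cy'])/c['fy']*d,d],-1)
    return (P-np.array(c['t']))@np.array(c['R'])
def circ(xy):
    A=np.c_[2*xy,np.ones(len(xy))];s=np.linalg.lstsq(A,(xy**2).sum(1),rcond=None)[0]
    return s[:2],np.sqrt(s[2]+s[:2]@s[:2])
def mec(xy):
    (x,y),r=cv2.minEnclosingCircle(xy.astype(np.float32));return np.round([x,y,r],1)
E
python3 - <<'E'
from h import *
for n in('top','side'):
    d=np.load(n+'0.npy');p=cv2.imread(f'pics/{n}0.png');W=cloud(n,d);np.save(n+'W.npy',W)
    hsv=cv2.cvtColor(p,cv2.COLOR_BGR2HSV).astype(int);H,S,V=hsv[...,0],hsv[...,1],hsv[...,2]
    z=W[...,2]
    print(n,'table z',np.median(z[(V<60)&(d>0)]))
    def rep(name,m):
        m=m&(d>0);k,l,st,ce=cv2.connectedComponentsWithStats(m.astype(np.uint8))
        for i in range(1,k):
            if st[i,4]>40:
                q=W[l==i];print(name,'px',ce[i].round(),'n',st[i,4],'mec',mec(q[:,:2]),'med',np.median(q,0).round(1),'z',np.percentile(q[:,2],[5,95]).round(1))
    rep('blueflat',(H>100)&(H<130)&(S>120)&(V>80)&(z<12))
    rep('orangeflat',(H>8)&(H<28)&(S>120)&(V>80)&(z<12))
    rep('top100-112 (caps)',(z>98)&(z<114))
    rep('greenlid',(H>45)&(H<75)&(S>120)&(V>80)&(z>40)&(z<60))
    rep('warm20',(z>14)&(z<30)&(S<90))
    rep('rackwall',(z>33)&(z<45)&(S<70)&(V>120))
    rep('any>25',(z>25)&(z<150))
p=cv2.imread('pics/top0.png')[140:320,240:400];q=cv2.imread('pics/side0.png')[160:290,230:390]
cv2.imwrite('pics/crop0.png',np.hstack([cv2.resize(p,(480,540)),cv2.resize(q,(300,540*0+244)) if 0 else cv2.copyMakeBorder(cv2.resize(q,(300,244)),0,296,0,0,0)]))
E
```

```text
top table z -0.5958391931741885
blueflat px [309.  97.] n 766 mec [811.1 -81.  102.4] med [818.3 -79.8   4.5] z [0.3 7.5]
blueflat px [132. 279.] n 672 mec [422.1 286.6  43.5] med [421.5 282.8   2.9] z [-1.2  5.8]
blueflat px [131. 279.] n 499 mec [422.1 285.6  25.7] med [421.3 285.4   4. ] z [1.1 6.6]
orangeflat px [279.  16.] n 7821 mec [1496.6  -35.5 1157.8] med [1494.4  -24.7 -698.7] z [-741.1 -657.5]
orangeflat px [410. 232.] n 661 mec [ 522.4 -288.5   44.1] med [ 520.8 -284.5    2.8] z [-1.   5.7]
orangeflat px [410. 232.] n 488 mec [ 521.8 -286.8   26.7] med [ 521.3 -287.     3.8] z [1.3 6.7]
top100-112 (caps) px [ 6. 63.] n 472 mec [831.6 542.3  44.7] med [842.9 529.6 107.3] z [ 99.5 110.2]
top100-112 (caps) px [534. 114.] n 664 mec [ 744.1 -510.6  116.8] med [ 737.7 -507.7  105.9] z [ 98.7 113. ]
top100-112 (caps) px [296. 213.] n 267 mec [542.6 -43.6  20.1] med [539.9 -43.2 110.8] z [ 98.7 113.1]
top100-112 (caps) px [289. 246.] n 276 mec [480.3 -31.7  19.6] med [480.3 -30.4 110.9] z [ 98.5 113.2]
top100-112 (caps) px [368. 253.] n 245 mec [ 467.3 -175.9   15.9] med [ 467.5
[... 6429 characters left out ...]
55 mec [554.7 -44.7 120.3] med [527.3 -25.   51.8] z [ 28.  112.9]
any>25 px [160. 221.] n 701 mec [757.  122.   31.2] med [752.3 126.3  40.9] z [28.2 43.2]
any>25 px [414. 230.] n 1172 mec [ 334.3 -143.    56.9] med [ 331.6 -137.7   37. ] z [31.7 39.1]
any>25 px [366. 253.] n 1036 mec [377.2 -16.7  24.4] med [373.2  -3.4  84.9] z [ 32. 108.]
any>25 px [ 35. 289.] n 3262 mec [826.  362.1  69.8] med [813.8 364.8  51.4] z [30.9 54.3]
any>25 px [173. 311.] n 611 mec [603.1 254.8  36. ] med [603.2 255.5  25.9] z [25.1 27.6]
any>25 px [487. 370.] n 59 mec [132.4 121.7  28.3] med [134.5 123.7 145.6] z [138.1 149.4]
any>25 px [547. 410.] n 420 mec [26.8 70.  18.9] med [25.7 71.3 44.2] z [27.1 65.4]
```

View pics/crop0.png

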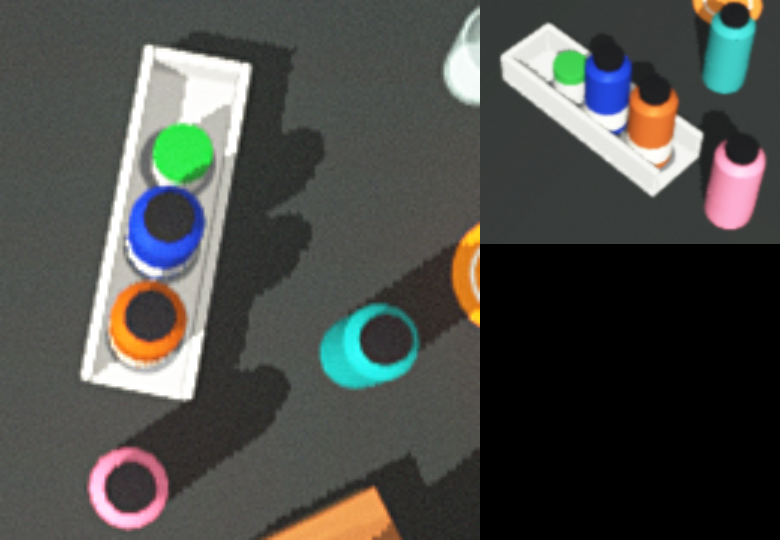

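The crop confirms amber in front, blue in the middle and the green-lidded jar behind, all in the rack. The pink and turquoise bottles are outside it. Now a finer fit.

```bash
python3 - <<'E'
from h import *
for n in('top','side'):
    W=np.load(n+'W.npy').reshape(-1,3);z=W[:,2]
    for nm,c in(('amber',(480,-29)),('blue',(540,-43))):
        r=np.hypot(W[:,0]-c[0],W[:,1]-c[1])
        print(n,nm,'cap',mec(W[(r<24)&(z>107)&(z<117)][:,:2]), 'n',((r<24)&(z>107)).sum(),'ztop',np.median(z[(r<12)&(z>100)]))
    k=(z>35)&(z<44)&(abs(W[:,0]-555)<130)&(abs(W[:,1]+46)<75)
    r=np.min([np.hypot(W[:,0]-a,W[:,1]-b) for a,b in((480,-29),(540,-43),(597,-56))],0)
    q=W[k&(r>26)][:,:2].astype(np.float32);print(n,'rack',cv2.minAreaRect(q))
    k=(z>15)&(z<30)&(abs(W[:,0]-602)<95)&(abs(W[:,1]-254)<95)
    print('warm',cv2.minAreaRect(W[k][:,:2].astype(np.float32)))
E
cat > plan.py <<'E'
import sys
from h import *
from scipy.spatial.transform import Rotation as Ro
s=state();w,x,y,z=s['orientation'];R=Ro.from_quat([x,y,z,w]);M=R.as_matrix();p=np.array(s['tcp_pos'])
print('t',round(s['clock'],2),'tcp',p.round(1),'xyaw',round(np.degrees(np.arctan2(M[1,0],M[0,0])),2),'open',round(s['opening'],1),'F',np.round(s['force'],1),'q6',round(s['joints'][5],2))
a=[float(v) for v in sys.argv[1:]]
if len(a)>=4:
    yw=np.radians(a[3]);T=np.array([[np.cos(yw),np.sin(yw),0],[np.sin(yw),-np.cos(yw),0],[0,0,-1]]).T
    T=np.array([[np.cos(yw),np.sin(yw),0],[np.sin(yw),-np.cos(yw),0],[0,0,-1]]).T
    rv=(R.inv()*Ro.from_matrix(T)).as_rotvec(degrees=True);print('turn',rv.round(2))
    print('shift in present tool m',((M.T@(np.array(a[:3])-p))/1000).round(4),'after turn',((T.T@(np.array(a[:3])-p))/1000).round(4))
E
python3 plan.py 480 -30 240 78
```

```text
top amber cap [480.4 -31.3  15.8] n 235 ztop 111.36427382669387
top blue cap [541.6 -43.3  15.7] n 226 ztop 111.47110335197804
top rack ((554.7523193359375, -47.26110076904297), (74.00254821777344, 230.20225524902344), 79.29732513427734)
warm ((600.2293090820312, 253.09417724609375), (120.19953918457031, 126.84449005126953), 74.18328094482422)
side amber cap [479.9 -28.7  16.9] n 204 ztop 112.97219566189182
side blue cap [541.6 -40.8  16.7] n 185 ztop 112.92608839561517
side rack ((555.3776245117188, -44.89560317993164), (76.46066284179688, 230.70387268066406), 79.45027160644531)
warm ((600.1282958984375, 255.52418518066406), (120.21440887451172, 128.272705078125), 74.75677490234375)
t 0.1 tcp [ 261.3 -621.9  250.8] xyaw 112.79 open 87.6 F [-0.1 -0.4  0.4] q6 -0.29
turn [-0.04 -0.08 34.79]
shift in present tool m [0.461  0.4309 0.0113] after turn [0.6245 0.0909 0.0108]
```

>>> {"op": "jog_arm", "data": {
  "steps": [1,0,0,0,0,0,8.4,1,0,0,0,0,0,8.4,1,0,0,0,0,0,8.4,1,0,0,0,0,0,8.4,1,0.06,0.01,0,0,0,0,1,0.06,0.01,0,0,0,0,1,0.06,0.01,0,0,0,0,1,0.06,0.01,0,0,0,0,1,0.06,0.01,0,0,0,0,1,0.06,0.01,0,0,0,0,1,0.06,0.01,0,0,0,0,1,0.06,0.01,0,0,0,0],
  "grip_force": 15
}}

```text
clock: 1.6
tcp_pos: [441.0, -158.3, 246.6]
orientation: [-0.005, 0.779, 0.627, 0.0]
force: [1.1, -0.4, 1.1]
opening: 87.6
```

```bash
python3 plan.py 480.2 -30 240 79.4
```

```text
t 1.6 tcp [ 441.  -158.3  246.6] xyaw 77.6 open 87.6 F [ 1.1 -0.4  1.1] q6 -1.85
turn [-0.45 -0.43 -1.8 ]
shift in present tool m [0.1337 0.0107 0.0075] after turn [0.1333 0.0149 0.0066]
```

>>> {"op": "jog_arm", "data": {
  "steps": [1,0.045,0.005,0.002,-0.2,-0.2,-0.9,1,0.045,0.005,0.002,-0.2,-0.2,-0.9,1,0.044,0.004,0.002,0,0,0,1,0,0,0,0,0,0]
}}

```text
clock: 2.1
tcp_pos: [482.5, -21.6, 240.6]
orientation: [-0.0, 0.767, 0.641, 0.0]
force: [0.3, 0.1, -0.3]
opening: 87.7
```

```bash
python3 plan.py 480.2 -30 240 79.4; python3 -c "
from workcell import *
print(state()['joints'])"
```

```text
t 2.1 tcp [482.5 -21.6 240.6] xyaw 79.78 open 87.7 F [ 0.3  0.1 -0.3] q6 -2.11
turn [-0.04 -0.04  0.38]
shift in present tool m [-0.0087 -0.0007  0.0006] after turn [-0.0087 -0.0007  0.0006]
[ 3.62966148e-01  4.68538807e-02 -4.13374446e-01 -1.02610928e-03
 -1.11079187e+00 -2.11175727e+00]
```

>>> {"op": "jog_arm", "data": {
  "steps": [1,-0.0087,-0.0007,0,0,0,0.4,1,0,0,0.04,0,0,0,1,0,0,0.04,0,0,0,1,0,0,0,0,0,0]
}}

```text
clock: 2.6
tcp_pos: [478.9, -33.9, 159.6]
orientation: [-0.0, 0.771, 0.637, 0.0]
force: [0.1, -0.1, 1.9]
opening: 87.5
```

```bash
python3 plan.py 480.2 -30 87 79.4; python3 - <<'E'
from h import *
p,d=grab_frame('side');cv2.imwrite('pics/s1.png',p)
E
```

```text
t 2.6 tcp [478.9 -33.9 159.6] xyaw 79.18 open 87.5 F [ 0.1 -0.1  1.9] q6 -2.1
turn [ 0.   -0.05 -0.22]
shift in present tool m [0.004  0.0005 0.0726] after turn [0.0041 0.0005 0.0726]
```

View pics/s1.png

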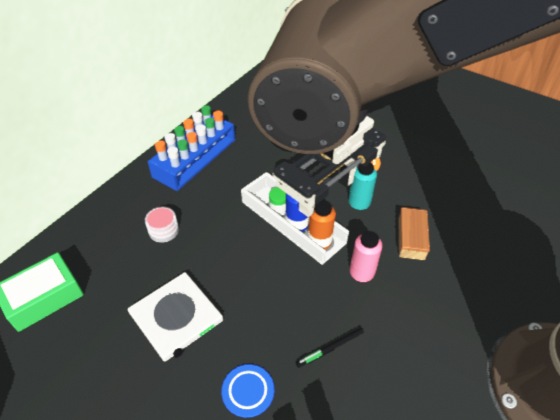

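```bash
python3 - <<'E'
from h import *
c=calibration('side')
for X in([478.9,-33.9,134],[478.9,-33.9,159],[480.2,-30,112],[487,10,134],[471,-77,134]):
    q=np.array(c['R'])@X+c['t'];print(X,q[0]/q[2]*c['fx']+c['cx'],q[1]/q[2]*c['fy']+c['cy'])
p,d=grab_frame('side');cv2.imwrite('pics/s2.png',cv2.resize(p[110:270,230:420],None,fx=4,fy=3.7))
E
```

```text
[478.9, -33.9, 134] 325.17133175838677 197.2454157965702
[478.9, -33.9, 159] 326.2492782424824 187.5903438914836
[480.2, -30, 112] 322.547687356441 206.41166893833707
[487, 10, 134] 308.29306094903137 210.52916319408746
[471, -77, 134] 340.94495478056683 184.79979512377957
```

View pics/s2.png

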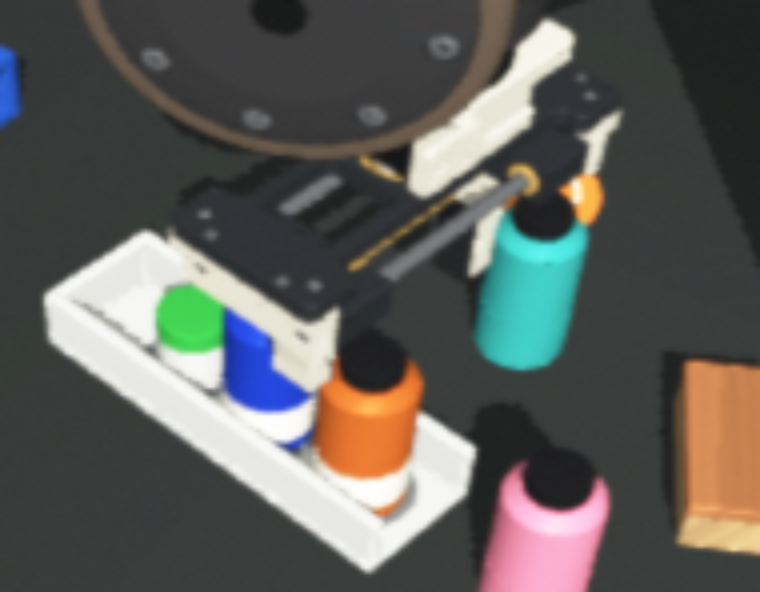

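The near fingertip at about (309,215) agrees with the projection, and the jaws straddle the amber bottle. Descending.

>>> {"op": "jog_arm", "data": {
  "steps": [1,0.004,0.0005,0,0,0,0,1,0,0,0.037,0,0,0,1,0,0,0.03,0,0,0,1,0,0,0,0,0,0]
}}

```text
clock: 3.2
tcp_pos: [488.2, -28.2, 101.0]
orientation: [0.004, 0.77, 0.638, 0.008]
force: [-0.1, -0.0, 1.6]
opening: 87.5
```

```bash
python3 plan.py 480.2 -30 87 79.4
```

```text
t 3.2 tcp [488.2 -28.2 101. ] xyaw 79.23 open 87.5 F [-0.1 -0.   1.6] q6 -2.11
turn [ 0.95 -0.45 -0.17]
shift in present tool m [-0.0034 -0.0077  0.0139] after turn [-0.0032 -0.0075  0.014 ]
```

>>> {"op": "jog_arm", "data": {
  "steps": [1,-0.0033,-0.0076,0,0.95,-0.45,0,1,0,0,0,0,0,0]
}}

```text
clock: 3.45
tcp_pos: [481.3, -29.6, 103.9]
orientation: [0.001, 0.77, 0.638, 0.001]
force: [0.9, 1.1, 0.6]
opening: 87.4
```

```bash
python3 plan.py 480.2 -30 87 79.4;python3 - <<'E'
from h import *
p,d=grab_frame('side');cv2.imwrite('pics/s3.png',cv2.resize(p[110:270,230:420],None,fx=4,fy=3.7))
E
python3 plan.py 480.2 -30 87 79.4
```

```text
t 3.45 tcp [481.3 -29.6 103.9] xyaw 79.26 open 87.4 F [0.9 1.1 0.6] q6 -2.11
turn [ 0.14 -0.06 -0.14]
shift in present tool m [-0.0006 -0.001   0.0169] after turn [-0.0006 -0.001   0.0169]
t 3.5 tcp [481.8 -29.5 104. ] xyaw 79.27 open 87.8 F [ 1.5  0.5 -0.3] q6 -2.11
turn [ 0.2  -0.08 -0.13]
shift in present tool m [-0.0008 -0.0015  0.017 ] after turn [-0.0008 -0.0014  0.017 ]
```

View pics/s3.png

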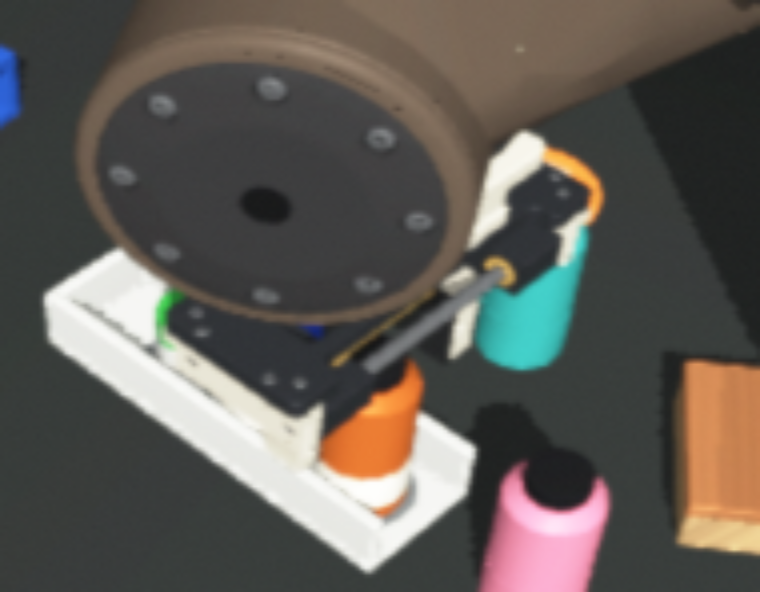

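>>> {"op": "jog_arm", "data": {
  "steps": [1,-0.0007,-0.0012,0.009,0.15,0,0,1,0,0,0.009,0,0,0,1,0,0,0,0,0,0,1,0,0,0,0,0,0]
}}

```text
clock: 4.0
tcp_pos: [480.9, -29.8, 85.6]
orientation: [0.0, 0.77, 0.638, 0.001]
force: [0.3, -0.3, -1.0]
opening: 87.5
```

```bash
python3 plan.py 480.2 -30 87 79.4
```

```text
t 4.0 tcp [480.9 -29.8  85.6] xyaw 79.28 open 87.5 F [ 0.3 -0.3 -1. ] q6 -2.1
turn [ 0.12 -0.13 -0.12]
shift in present tool m [-0.0003 -0.0006 -0.0014] after turn [-0.0003 -0.0006 -0.0014]
```

>>> {"op": "jog_arm", "data": {
  "steps": [0.3,0,0,0,0,0,0,0.3,0,0,0,0,0,0,0.3,0,0,0,0,0,0,0.3,0,0,0,0,0,0,0.3,0,0,0,0,0,0,0.3,0,0,0,0,0,0],
  "grip_force": 20
}}

```text
clock: 4.75
tcp_pos: [481.0, -29.8, 85.9]
orientation: [0.0, 0.77, 0.638, 0.002]
force: [0.5, -0.4, 0.3]
opening: 47.9
```

```bash
python3 plan.py 480.2 -30 87 79.4
```

```text
t 4.75 tcp [481.  -29.8  85.9] xyaw 79.28 open 47.9 F [ 0.5 -0.4  0.3] q6 -2.1
turn [ 0.14 -0.13 -0.12]
shift in present tool m [-0.0003 -0.0008 -0.0011] after turn [-0.0003 -0.0008 -0.0011]
```

Gripped at 48 mm. Lifting.

>>> {"op": "jog_arm", "data": {
  "steps": [0.3,0,0,-0.01,0,0,0,0.3,0,0,-0.02,0,0,0,0.3,0,0,-0.03,0,0,0,0.3,0,0,-0.03,0,0,0,0.3,0,0,-0.03,0,0,0,0.3,0,0,-0.02,0,0,0,0.3,0,0,0,0,0,0]
}}

```text
clock: 5.62
tcp_pos: [479.3, -30.4, 232.9]
orientation: [-0.0, 0.77, 0.638, 0.001]
force: [-0.5, 0.4, -2.7]
opening: 47.7
```

```bash
python3 plan.py 522 -287.3 225 79.4
```

```text
t 5.62 tcp [479.3 -30.4 232.9] xyaw 79.25 open 47.7 F [-0.5  0.4 -2.7] q6 -2.1
turn [ 0.08 -0.14 -0.15]
shift in present tool m [-0.2445  0.0899  0.0074] after turn [-0.2447  0.0893  0.0079]
```

>>> {"op": "jog_arm", "data": {
  "steps": [0.3,-0.015,0.006,0,0,0,0,0.3,-0.03,0.011,0,0,0,0,0.3,-0.03,0.011,0,0,0,0,0.3,-0.03,0.011,0,0,0,0,0.3,-0.03,0.011,0,0,0,0,0.3,-0.03,0.011,0,0,0,0,0.3,-0.03,0.011,0,0,0,0,0.3,-0.02,0.008,0,0,0,0,0.3,-0.01,0.004,0,0,0,0,0.3,0,0,0,0,0,0]
}}

```text
clock: 6.88
tcp_pos: [514.6, -280.3, 219.6]
orientation: [-0.007, 0.771, 0.637, -0.005]
force: [-0.9, 0.3, -1.6]
opening: 47.8
```

```bash
python3 plan.py 522 -287.3 225 79.4
```

```text
t 6.88 tcp [ 514.6 -280.3  219.6] xyaw 79.18 open 47.8 F [-0.9  0.3 -1.6] q6 -1.59
turn [-1.03 -0.1  -0.22]
shift in present tool m [-0.0055  0.0085 -0.0056] after turn [-0.0056  0.0085 -0.0054]
```

>>> {"op": "jog_arm", "data": {
  "steps": [0.3,-0.0055,0.0085,0,-1,-0.1,0,0.3,0,0,0,0,0,0,0.3,0,0,0.02,0,0,0,0.3,0,0,0.03,0,0,0,0.3,0,0,0.02,0,0,0,0.3,0,0,0,0,0,0]
}}

```text
clock: 7.62
tcp_pos: [523.3, -284.6, 149.3]
orientation: [0.001, 0.769, 0.639, 0.001]
force: [-1.0, -0.2, -1.3]
opening: 47.7
```

```bash
python3 plan.py 522 -287.3 85 79.4
```

```text
t 7.62 tcp [ 523.3 -284.6  149.3] xyaw 79.43 open 47.7 F [-1.  -0.2 -1.3] q6 -1.58
turn [ 0.22 -0.01  0.03]
shift in present tool m [-0.0029 -0.0011  0.0643] after turn [-0.0029 -0.0008  0.0643]
```

>>> {"op": "jog_arm", "data": {
  "steps": [0.3,-0.0029,-0.001,0.01,0.2,0,0,0.3,0,0,0.02,0,0,0,0.3,0,0,0.015,0,0,0,0.3,0,0,0.005,0,0,0,0.3,0,0,0,0,0,0]
}}

```text
clock: 8.25
tcp_pos: [524.1, -287.7, 100.7]
orientation: [0.002, 0.769, 0.64, 0.002]
force: [-0.7, 0.3, -1.8]
opening: 47.8
```

```bash
python3 plan.py 522 -287.3 85 79.4
```

```text
t 8.25 tcp [ 524.1 -287.7  100.7] xyaw 79.53 open 47.8 F [-0.7  0.3 -1.8] q6 -1.58
turn [0.32 0.03 0.13]
shift in present tool m [-0.     -0.0022  0.0157] after turn [-0.     -0.0021  0.0157]
```

>>> {"op": "jog_arm", "data": {
  "steps": [0.3,0,-0.002,0.006,0.3,0,0,0.3,0,0,0.005,0,0,0,0.3,0,0,0.003,0,0,0,0.3,0,0,0,0,0,0,0.3,0,0,0,0,0,0]
}}

```text
clock: 8.88
tcp_pos: [522.9, -287.5, 87.1]
orientation: [0.001, 0.769, 0.64, 0.0]
force: [0.4, 0.1, -0.8]
opening: 47.8
```

```bash
python3 plan.py 522 -287.3 84 79.4
```

```text
t 8.88 tcp [ 522.9 -287.5   87.1] xyaw 79.55 open 47.8 F [ 0.4  0.1 -0.8] q6 -1.58
turn [0.12 0.05 0.15]
shift in present tool m [ 0.0001 -0.0009  0.0031] after turn [ 0.0001 -0.0009  0.0031]
```

>>> {"op": "jog_arm", "data": {
  "steps": [0.3,0,-0.0008,0.002,0,0,0,0.3,0,0,0.001,0,0,0,0.3,0,0,0,0,0,0,0.3,0,0,0,0,0,0]
}}

```text
clock: 9.38
tcp_pos: [522.2, -287.4, 84.2]
orientation: [0.001, 0.769, 0.64, 0.0]
force: [-0.2, 0.3, -1.6]
opening: 47.4
```

```bash
python3 plan.py 522 -287.3 84 79.4
```

```text
t 9.38 tcp [ 522.2 -287.4   84.2] xyaw 79.55 open 47.4 F [-0.2  0.3 -1.6] q6 -1.58
turn [0.15 0.05 0.15]
shift in present tool m [ 0.0001 -0.0002  0.0002] after turn [ 0.0001 -0.0002  0.0002]
```

>>> {"op": "jog_arm", "data": {
  "steps": [0.3,0,0,0.001,0,0,0,0.3,0,0,0,0,0,0,0.7,0,0,0,0,0,0,1,0,0,0,0,0,0,1,0,0,0,0,0,0,1,0,0,0,0,0,0,1,0,0,0,0,0,0,1,0,0,0,0,0,0]
}}

```text
clock: 10.38
tcp_pos: [523.1, -287.8, 84.3]
orientation: [0.002, 0.768, 0.64, 0.001]
force: [-0.7, 0.5, -0.0]
opening: 87.9
```

>>> {"op": "jog_arm", "data": {
  "steps": [1,0,0,-0.02,0,0,0,1,0,0,-0.03,0,0,0,1,0,0,-0.04,0,0,0,1,0,0,-0.04,0,0,0,1,0,0,0,0,0,0]
}}

```text
clock: 11.0
tcp_pos: [522.1, -287.5, 217.5]
orientation: [0.002, 0.768, 0.64, 0.0]
force: [0.9, -0.5, -0.7]
opening: 87.6
```

```bash
python3 plan.py 541.6 -42 210 79.4
```

```text
t 11.0 tcp [ 522.1 -287.5  217.5] xyaw 79.58 open 87.6 F [ 0.9 -0.5 -0.7] q6 -1.58
turn [0.15 0.09 0.18]
shift in present tool m [ 0.245  -0.0253  0.007 ] after turn [ 0.2449 -0.026   0.0075]
```

>>> {"op": "jog_arm", "data": {
  "steps": [1,0.05,-0.005,0,0,0,0,1,0.05,-0.005,0,0,0,0,1,0.05,-0.005,0,0,0,0,1,0.05,-0.005,0,0,0,0,1,0.035,-0.005,0,0,0,0,1,0,0,0,0,0,0,1,0,0,0,0,0,0]
}}

```text
clock: 11.88
tcp_pos: [538.5, -45.4, 212.4]
orientation: [-0.0, 0.769, 0.639, -0.002]
force: [0.9, 0.2, 0.4]
opening: 87.8
```

```bash
python3 plan.py 541.6 -42 150 79.4; python3 - <<'E'
from h import *
p,d=grab_frame('top');cv2.imwrite('pics/t4.png',p);W=cloud('top',d);p2,d2=grab_frame('side');cv2.imwrite('pics/s4.png',p2);W2=cloud('side',d2)
for w in(W.reshape(-1,3),W2.reshape(-1,3)):
    r=np.hypot(w[:,0]-522,w[:,1]+287);q=w[(r<35)&(w[:,2]>102)&(w[:,2]<116)];print(mec(q[:,:2]),len(q),np.median(q[:,2]))
E
```

```text
t 11.88 tcp [538.5 -45.4 212.4] xyaw 79.43 open 87.8 F [0.9 0.2 0.4] q6 -2.03
turn [-0.13  0.12  0.03]
shift in present tool m [0.0041 0.0026 0.0624] after turn [0.004  0.0025 0.0624]
[ 522.2 -288.8   16.1] 243 108.74563442925711
[ 522.4 -287.8   18.2] 149 110.43584405750836
```

View pics/s4.png

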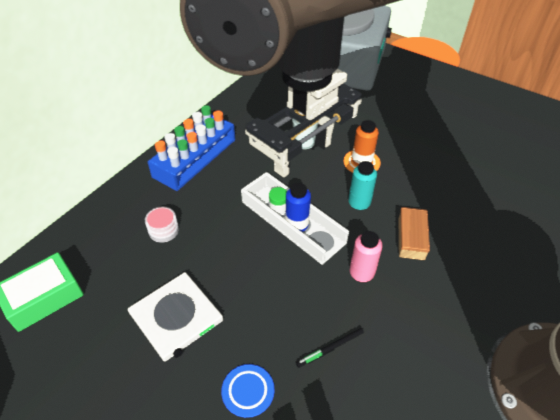

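The amber bottle stands upright on its coaster at (366,145), centred within about 1 mm. Blue is next.

>>> {"op": "jog_arm", "data": {
  "steps": [1,0.004,0.0025,0,0,0,0,1,0,0,0.03,0,0,0,1,0,0,0.03,0,0,0,1,0,0,0,0,0,0]
}}

```text
clock: 12.48
tcp_pos: [542.7, -45.0, 151.6]
orientation: [0.0, 0.771, 0.637, -0.001]
force: [-0.5, -0.5, 0.6]
opening: 87.4
```

```bash
python3 plan.py 541.6 -42 86.5 79.4
```

```text
t 12.47 tcp [542.7 -45.  151.6] xyaw 79.1 open 87.4 F [-0.5 -0.5  0.6] q6 -2.04
turn [-0.03  0.1  -0.3 ]
shift in present tool m [ 0.0028 -0.0016  0.0651] after turn [ 0.0027 -0.0016  0.0651]
```

>>> {"op": "jog_arm", "data": {
  "steps": [1,0.0027,-0.0016,0,0,0,-0.3,1,0,0,0.02,0,0,0,1,0,0,0.015,0,0,0,1,0,0,0,0,0,0,1,0,0,0,0,0,0]
}}

```text
clock: 13.1
tcp_pos: [545.0, -41.9, 120.9]
orientation: [0.002, 0.769, 0.639, 0.002]
force: [-0.3, 0.1, -0.6]
opening: 87.5
```

```bash
python3 plan.py 541.6 -42 86.5 79.4
```

```text
t 13.1 tcp [545.  -41.9 120.9] xyaw 79.43 open 87.5 F [-0.3  0.1 -0.6] q6 -2.04
turn [ 0.37 -0.02  0.03]
shift in present tool m [-0.0007 -0.0035  0.0344] after turn [-0.0007 -0.0033  0.0344]
```

>>> {"op": "jog_arm", "data": {
  "steps": [1,-0.0007,-0.0033,0.01,0.35,0,0,1,0,0,0.012,0,0,0,1,0,0,0.01,0,0,0,1,0,0,0,0,0,0,1,0,0,0,0,0,0]
}}

```text
clock: 13.72
tcp_pos: [541.7, -41.9, 87.2]
orientation: [0.0, 0.769, 0.639, 0.0]
force: [-0.1, 0.3, 0.6]
opening: 87.7
```

```bash
python3 plan.py 541.6 -42 86.5 79.4
```

```text
t 13.72 tcp [541.7 -41.9  87.2] xyaw 79.44 open 87.7 F [-0.1  0.3  0.6] q6 -2.04
turn [ 0.03 -0.02  0.04]
shift in present tool m [-0.0001 -0.0001  0.0007] after turn [-0.0001 -0.0001  0.0007]
```

>>> {"op": "jog_arm", "data": {
  "steps": [0.3,0,0,0,0,0,0,0.3,0,0,0,0,0,0,0.3,0,0,0,0,0,0,0.3,0,0,0,0,0,0,0.3,0,0,0,0,0,0,0.3,0,0,0,0,0,0]
}}

```text
clock: 14.48
tcp_pos: [542.3, -41.9, 88.1]
orientation: [0.0, 0.769, 0.639, 0.001]
force: [0.5, 0.8, -0.5]
opening: 47.4
```

>>> {"op": "jog_arm", "data": {
  "steps": [0.3,0,0,-0.01,0,0,0,0.3,0,0,-0.02,0,0,0,0.3,0,0,-0.03,0,0,0,0.3,0,0,-0.03,0,0,0,0.3,0,0,-0.02,0,0,0,0.3,0,0,0,0,0,0,0.3,0,0,0,0,0,0]
}}

```text
clock: 15.35
tcp_pos: [540.0, -42.0, 202.0]
orientation: [-0.001, 0.769, 0.639, -0.0]
force: [-0.1, 0.2, -3.2]
opening: 47.6
```

```bash
python3 plan.py 421.7 286 200 79.4
```

```text
t 15.35 tcp [540. -42. 202.] xyaw 79.39 open 47.6 F [-0.1  0.2 -3.2] q6 -2.04
turn [-0.09 -0.04 -0.01]
shift in present tool m [ 0.3007 -0.1766  0.0025] after turn [ 0.3007 -0.1766  0.002 ]
```

>>> {"op": "jog_arm", "data": {
  "steps": [0.3,0,0,0,0,0,-5,0.3,0,0,0,0,0,-7,0.3,0,0,0,0,0,-7,0.3,0,0,0,0,0,-6,0.3,0,0,0,0,0,0]
}}

```text
clock: 15.98
tcp_pos: [536.6, -42.4, 195.7]
orientation: [-0.005, 0.608, 0.794, -0.004]
force: [-0.0, 0.4, -4.2]
opening: 47.1
```

```bash
python3 plan.py 421.7 286 200 105
```

```text
t 15.97 tcp [536.6 -42.4 195.7] xyaw 105.07 open 47.1 F [-0.   0.4 -4.2] q6 -1.59
turn [-0.66 -0.15  0.07]
shift in present tool m [ 0.347  -0.0257 -0.0031] after turn [ 0.347  -0.026  -0.0043]
```

>>> {"op": "jog_arm", "data": {
  "steps": [0.3,0.015,-0.001,0,-0.6,0,0,0.3,0.03,-0.002,0,0,0,0,0.3,0.04,-0.003,0,0,0,0,0.3,0.04,-0.003,0,0,0,0,0.3,0.04,-0.003,0,0,0,0,0.3,0.04,-0.003,0,0,0,0,0.3,0.04,-0.003,0,0,0,0,0.3,0.04,-0.003,0,0,0,0,0.3,0.03,-0.002,0,0,0,0,0.3,0.015,-0.001,0,0,0,0,0.3,0,0,0,0,0,0]
}}

```text
clock: 17.35
tcp_pos: [421.3, 284.1, 193.4]
orientation: [-0.003, 0.617, 0.787, 0.001]
force: [-0.5, -1.0, -2.6]
opening: 47.4
```

```bash
python3 plan.py 421.7 286 200 105
```

```text
t 17.35 tcp [421.3 284.1 193.4] xyaw 103.81 open 47.4 F [-0.5 -1.  -2.6] q6 -2.3
turn [-0.13 -0.27 -1.19]
shift in present tool m [ 0.0017  0.0008 -0.0065] after turn [ 0.0017  0.0009 -0.0066]
```

>>> {"op": "jog_arm", "data": {
  "steps": [0.3,0.0017,0.0008,0.01,0,-0.2,0,0.3,0,0,0.025,0,0,0,0.3,0,0,0.025,0,0,0,0.3,0,0,0.015,0,0,0,0.3,0,0,0,0,0,0,0.3,0,0,0,0,0,0]
}}

```text
clock: 18.1
tcp_pos: [422.2, 281.4, 114.1]
orientation: [-0.001, 0.62, 0.785, -0.002]
force: [-0.0, -0.0, -2.3]
opening: 47.3
```

```bash
python3 plan.py 421.7 286 85.6 103.8
```

```text
t 18.1 tcp [422.2 281.4 114.1] xyaw 103.37 open 47.3 F [-0.  -0.  -2.3] q6 -2.31
turn [-0.22  0.04 -0.43]
shift in present tool m [0.0046 0.0007 0.0285] after turn [0.0046 0.0006 0.0285]
```

>>> {"op": "jog_arm", "data": {
  "steps": [0.3,0.0046,0.0006,0.004,-0.2,0,0,0.3,0,0,0.01,0,0,0,0.3,0,0,0.008,0,0,0,0.3,0,0,0,0,0,0,0.3,0,0,0,0,0,0]
}}

```text
clock: 18.73
tcp_pos: [422.2, 286.8, 91.7]
orientation: [0.0, 0.62, 0.785, 0.001]
force: [-0.6, -0.7, -2.8]
opening: 47.2
```

```bash
python3 plan.py 421.7 286 85.6 103.8
```

```text
t 18.73 tcp [422.2 286.8  91.7] xyaw 103.35 open 47.2 F [-0.6 -0.7 -2.8] q6 -2.32
turn [ 0.1  -0.04 -0.45]
shift in present tool m [-0.0007 -0.0007  0.0061] after turn [-0.0007 -0.0007  0.0061]
```

>>> {"op": "jog_arm", "data": {
  "steps": [0.3,-0.0005,-0.0005,0.003,0,0,0,0.3,0,0,0.003,0,0,0,0.3,0,0,0,0,0,0,0.3,0,0,0,0,0,0]
}}

```text
clock: 19.23
tcp_pos: [422.2, 286.4, 86.0]
orientation: [0.0, 0.62, 0.785, 0.002]
force: [-0.5, -2.0, -1.9]
opening: 47.5
```

```bash
python3 plan.py 421.7 286 85.6 103.8
```

```text
t 19.23 tcp [422.2 286.4  86. ] xyaw 103.37 open 47.5 F [-0.5 -2.  -1.9] q6 -2.32
turn [ 0.17 -0.07 -0.43]
shift in present tool m [-0.0003 -0.0006  0.0004] after turn [-0.0003 -0.0006  0.0004]
```

>>> {"op": "jog_arm", "data": {
  "steps": [0.3,0,0,0.001,0,0,0,0.3,0,0,0,0,0,0,0.7,0,0,0,0,0,0,1,0,0,0,0,0,0,1,0,0,0,0,0,0,1,0,0,0,0,0,0,1,0,0,0,0,0,0,1,0,0,0,0,0,0]
}}

```text
clock: 20.23
tcp_pos: [423.0, 287.2, 86.2]
orientation: [0.001, 0.62, 0.785, 0.003]
force: [-0.1, 0.1, 0.7]
opening: 87.5
```

>>> {"op": "jog_arm", "data": {
  "steps": [1,0,0,-0.02,0,0,0,1,0,0,-0.03,0,0,0,1,0,0,-0.04,0,0,0,1,0,0,-0.03,0,0,0,1,0,0,0,0,0,0]
}}

```text
clock: 20.85
tcp_pos: [422.2, 286.3, 209.2]
orientation: [0.001, 0.62, 0.785, 0.002]
force: [0.7, 0.5, 0.7]
opening: 87.8
```

```bash
python3 plan.py 597 -55.7 160 169.4; python3 - <<'E'
from h import *
p,d=grab_frame('top');cv2.imwrite('pics/t5.png',p);W=cloud('top',d);p2,d2=grab_frame('side');cv2.imwrite('pics/s5.png',p2);W2=cloud('side',d2)
for n,w,pp in(('top',W,p),('side',W2,p2)):
  w=w.reshape(-1,3);hsv=cv2.cvtColor(pp,cv2.COLOR_BGR2HSV).reshape(-1,3)
  for c in((522,-287),(422,286)):
    r=np.hypot(w[:,0]-c[0],w[:,1]-c[1]);q=w[(r<35)&(w[:,2]>105)&(w[:,2]<116)];print(n,c,mec(q[:,:2]) if len(q) else None,len(q))
  r=np.hypot(w[:,0]-597,w[:,1]+55);k=(r<35)&(w[:,2]>44)&(w[:,2]<60)&(hsv[:,1]>120)&(hsv[:,0]>40)&(hsv[:,0]<80)
  print(n,'jar',mec(w[k][:,:2]) if k.any() else None,k.sum())
  r=np.hypot(w[:,0]-602,w[:,1]-254);k=(r<50)&(w[:,2]>10)&(w[:,2]<35)&(hsv[:,2]<110)
  print(n,'disc',mec(w[k][:,:2]),np.median(w[k],0),k.sum())
E
```

```text
t 20.85 tcp [422.2 286.3 209.2] xyaw 103.4 open 87.8 F [0.7 0.5 0.7] q6 -2.32
turn [  0.21   0.07 -66.  ]
shift in present tool m [-0.3733  0.0905  0.0492] after turn [-0.2347 -0.304   0.0492]
top (522, -287) [ 522.1 -288.8   15.8] 235
top (422, 286) [412.4 292.5   0. ] 1
top jar [596.7 -55.9  19.9] 296
top disc [0. 0. 0.] [nan nan nan] 0
side (522, -287) [ 521.9 -286.1   17.4] 134
side (422, 286) None 0
side jar None 0
side disc [602.5 253.6  34.1] [601.95026971 254.42161694  25.02964446] 952
  return _methods._mean(a, axis=axis, dtype=dtype,
  ret = um.true_divide(
```

View pics/t5.png

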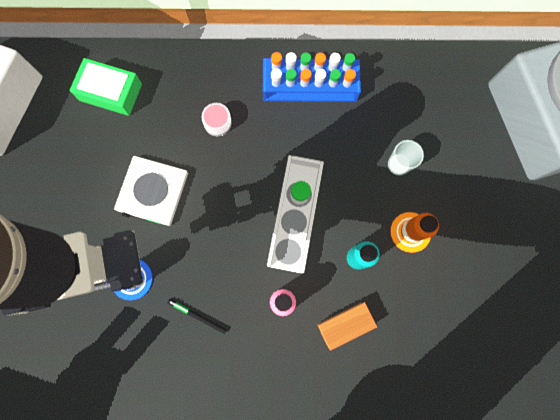

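View pics/s5.png

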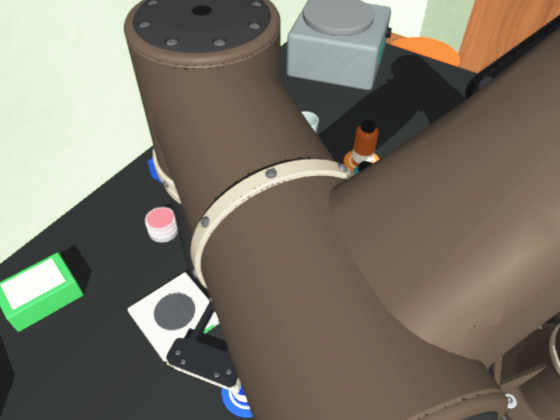

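The rack now holds only the jar at top (301,190), and amber is on its coaster. Blue is hidden under the gripper and I'll check it from the next position.

>>> {"op": "jog_arm", "data": {
  "steps": [1,-0.05,0.012,0,0,0,0,1,-0.05,0.012,0,0,0,0,1,-0.05,0.012,0,0,0,0,1,-0.05,0.012,0,0,0,0,1,-0.05,0.012,0,0,0,0,1,-0.05,0.012,0,0,0,0,1,-0.045,0.012,0,0,0,0,1,-0.02,0.005,0,0,0,0]
}}

```text
clock: 21.95
tcp_pos: [592.8, -59.3, 195.5]
orientation: [-0.004, 0.618, 0.786, -0.008]
force: [-0.1, 0.3, 0.3]
opening: 87.9
```

>>> {"op": "jog_arm", "data": {
  "steps": [0.7,0,0,0,0,0,-9,0.7,0,0,0,0,0,-9,0.7,0,0,0,0,0,-9,0.7,0,0,0,0,0,-9,0.7,0,0,0,0,0,-9,0.7,0,0,0,0,0,-9,0.7,0,0,0,0,0,-9,0.7,0,0,0,0,0,0]
}}

```text
clock: 22.95
tcp_pos: [586.9, -62.8, 179.9]
orientation: [-0.019, 0.102, 0.995, -0.007]
force: [-0.2, 0.1, 0.9]
opening: 61.1
```

```bash
python3 plan.py 597 -55.5 120 169.4; python3 - <<'E'
from h import *
p,d=grab_frame('top');cv2.imwrite('pics/t6.png',p);W=cloud('top',d);p2,d2=grab_frame('side');cv2.imwrite('pics/s6.png',p2);W2=cloud('side',d2)
for n,w,pp in(('top',W,p),('side',W2,p2)):
  w=w.reshape(-1,3);hsv=cv2.cvtColor(pp,cv2.COLOR_BGR2HSV).reshape(-1,3)
  for c in((522,-287),(422,286)):
    r=np.hypot(w[:,0]-c[0],w[:,1]-c[1]);q=w[(r<35)&(w[:,2]>105)&(w[:,2]<116)];print(n,c,mec(q[:,:2]) if len(q) else None,len(q))
E
```

```text
t 22.95 tcp [586.9 -62.8 179.9] xyaw 168.22 open 61.1 F [-0.2  0.1  0.9] q6 -0.43
turn [-1.03 -2.13 -1.16]
shift in present tool m [-0.0106  0.0104  0.0594] after turn [-0.0086  0.0091  0.0599]
top (522, -287) [ 522.1 -288.3   16.2] 235
top (422, 286) None 0
side (522, -287) [ 521.6 -286.8   16.7] 132
side (422, 286) [421.7 287.6  15.9] 389
```

View pics/s6.png

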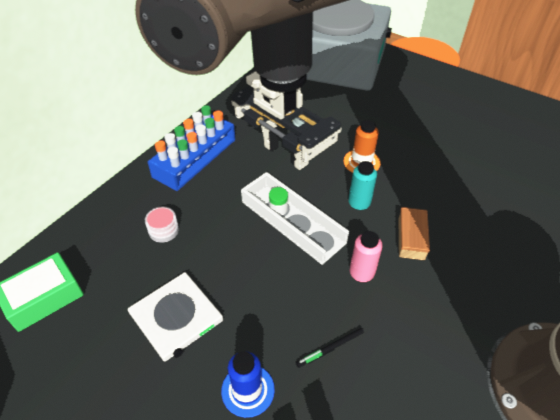

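Blue stands upright on its coaster, at (421.7, 287.6) mm. Now I'll centre on the jar and descend with the fingers along the lane.

>>> {"op": "jog_arm", "data": {
  "steps": [0.7,-0.0086,0.0091,0,-1,-2.1,-1.1,0.7,0,0,0.03,0,0,0,0.7,0,0,0.02,0,0,0,0.7,0,0,0,0,0,0,0.7,0,0,0,0,0,0]
}}

```text
clock: 23.68
tcp_pos: [597.7, -55.6, 128.3]
orientation: [0.0, 0.101, 0.995, -0.0]
force: [-0.0, 0.3, 1.0]
opening: 61.2
```

```bash
python3 plan.py 596.8 -55.3 90 169.4
```

```text
t 23.68 tcp [597.7 -55.6 128.3] xyaw 168.45 open 61.2 F [-0.   0.3  1. ] q6 -0.44
turn [-0.02  0.05 -0.95]
shift in present tool m [0.001  0.0001 0.0383] after turn [0.001  0.0001 0.0383]
```

>>> {"op": "jog_arm", "data": {
  "steps": [0.7,0.001,0,0.015,0,0,-1,0.7,0,0,0.02,0,0,0,0.7,0,0,0,0,0,0,0.7,0,0,0,0,0,0]
}}

```text
clock: 24.18
tcp_pos: [597.8, -55.2, 93.5]
orientation: [0.002, 0.091, 0.996, 0.0]
force: [0.6, -0.0, -0.2]
opening: 61.2
```

```bash
python3 plan.py 596.8 -55.3 39 169.4; python3 - <<'E'
from h import *
p,d=grab_frame('side');cv2.imwrite('pics/s7.png',cv2.resize(p[90:270,200:400],(800,600)))
E
```

```text
t 24.18 tcp [597.8 -55.2  93.5] xyaw 169.5 open 61.2 F [ 0.6 -0.  -0.2] q6 -0.42
turn [0.05 0.23 0.1 ]
shift in present tool m [ 0.0012 -0.0003  0.0545] after turn [ 0.001  -0.0003  0.0545]
```

View pics/s7.png

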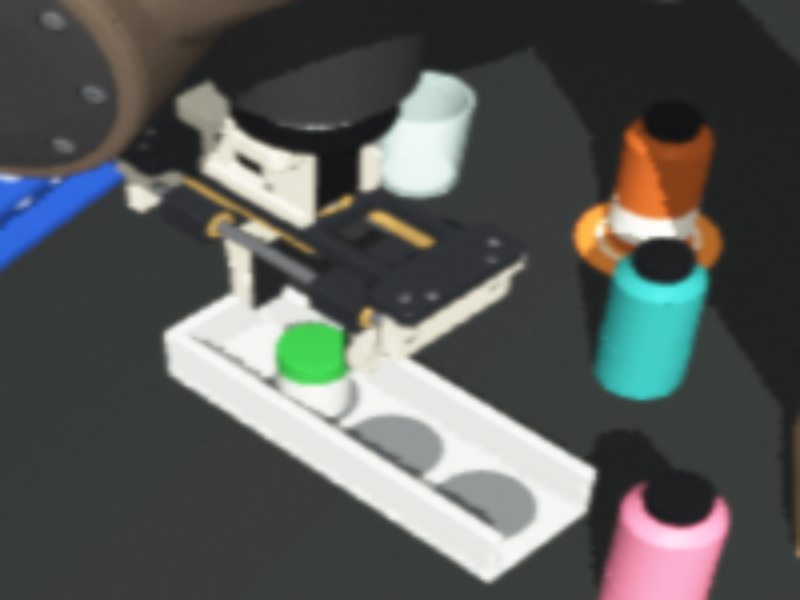

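The fingers straddle the jar (crop 312,360) along the lane, clear of the end wall. Continuing down.

>>> {"op": "jog_arm", "data": {
  "steps": [0.7,0.001,0,0.01,0,0.2,0,0.7,0,0,0.012,0,0,0,0.7,0,0,0.01,0,0,0,0.7,0,0,0,0,0,0,0.7,0,0,0,0,0,0]
}}

```text
clock: 24.85
tcp_pos: [597.0, -54.9, 59.7]
orientation: [0.0, 0.091, 0.996, 0.001]
force: [-0.8, 0.7, 0.1]
opening: 61.5
```

```bash
python3 plan.py 596.8 -55.3 39 169.4
```

```text
t 24.85 tcp [597.  -54.9  59.7] xyaw 169.51 open 61.5 F [-0.8  0.7  0.1] q6 -0.42
turn [0.07 0.05 0.11]
shift in present tool m [ 0.0001 -0.0004  0.0207] after turn [ 0.0001 -0.0004  0.0207]
```

>>> {"op": "jog_arm", "data": {
  "steps": [0.7,0,0,0.01,0,0,0,0.7,0,0,0.009,0,0,0,0.7,0,0,0,0,0,0,0.7,0,0,0,0,0,0]
}}

```text
clock: 25.35
tcp_pos: [597.2, -54.9, 39.6]
orientation: [0.001, 0.091, 0.996, 0.001]
force: [-0.2, 0.6, 0.3]
opening: 61.6
```

```bash
python3 plan.py 596.8 -55.3 39 169.4
```

```text
t 25.35 tcp [597.2 -54.9  39.6] xyaw 169.51 open 61.6 F [-0.2  0.6  0.3] q6 -0.42
turn [0.07 0.07 0.11]
shift in present tool m [ 0.0004 -0.0005  0.0006] after turn [ 0.0003 -0.0005  0.0006]
```

>>> {"op": "jog_arm", "data": {
  "steps": [0.25,0,0,0,0,0,0,0.25,0,0,0,0,0,0,0.25,0,0,0,0,0,0,0.25,0,0,0,0,0,0,0.25,0,0,0,0,0,0],
  "grip_force": 15
}}

```text
clock: 25.98
tcp_pos: [597.5, -54.8, 40.1]
orientation: [0.001, 0.091, 0.996, 0.001]
force: [0.7, -0.3, -1.0]
opening: 39.8
```

```bash
python3 plan.py 596.8 -55.3 39 169.4
```

```text
t 25.98 tcp [597.5 -54.8  40.1] xyaw 169.51 open 39.8 F [ 0.7 -0.3 -1. ] q6 -0.42
turn [0.1  0.12 0.11]
shift in present tool m [ 0.0006 -0.0006  0.0011] after turn [ 0.0006 -0.0006  0.0011]
```

>>> {"op": "jog_arm", "data": {
  "steps": [0.25,0,0,-0.01,0,0,0,0.25,0,0,-0.02,0,0,0,0.25,0,0,-0.03,0,0,0,0.25,0,0,-0.03,0,0,0,0.25,0,0,-0.02,0,0,0,0.25,0,0,0,0,0,0]
}}

```text
clock: 26.72
tcp_pos: [597.1, -55.1, 156.4]
orientation: [0.001, 0.091, 0.996, 0.001]
force: [0.6, 0.1, -0.5]
opening: 39.6
```

```bash
python3 plan.py 602.3 254 140 169.4
```

```text
t 26.73 tcp [597.1 -55.1 156.4] xyaw 169.51 open 39.6 F [ 0.6  0.1 -0.5] q6 -0.42
turn [0.1  0.16 0.11]
shift in present tool m [0.0512 0.3049 0.0168] after turn [0.0517 0.3048 0.0164]
```

>>> {"op": "jog_arm", "data": {
  "steps": [0.25,0.002,0.015,0,0,0,0,0.25,0.005,0.03,0,0,0,0,0.25,0.007,0.04,0,0,0,0,0.25,0.007,0.04,0,0,0,0,0.25,0.007,0.04,0,0,0,0,0.25,0.007,0.04,0,0,0,0,0.25,0.007,0.04,0,0,0,0,0.25,0.005,0.03,0,0,0,0,0.25,0.003,0.02,0,0,0,0,0.25,0,0,0,0,0,0,0.25,0,0,0,0,0,0]
}}

```text
clock: 28.1
tcp_pos: [595.5, 257.5, 145.5]
orientation: [-0.005, 0.092, 0.996, -0.003]
force: [-0.9, 0.1, -1.2]
opening: 39.8
```

```bash
python3 plan.py 602.3 254 100 169.4
```

```text
t 28.1 tcp [595.5 257.5 145.5] xyaw 169.48 open 39.8 F [-0.9  0.1 -1.2] q6 -0.89
turn [-0.42 -0.56  0.08]
shift in present tool m [-0.0078 -0.0019  0.0454] after turn [-0.0073 -0.0022  0.0455]
```

>>> {"op": "jog_arm", "data": {
  "steps": [0.25,-0.0073,-0.002,0,-0.4,-0.5,0,0.25,0,0,0.02,0,0,0,0.25,0,0,0.02,0,0,0,0.25,0,0,0,0,0,0,0.25,0,0,0,0,0,0]
}}

```text
clock: 28.72
tcp_pos: [605.0, 249.7, 106.4]
orientation: [0.001, 0.094, 0.996, 0.001]
force: [-0.1, -0.1, -1.3]
opening: 39.7
```

```bash
python3 plan.py 602.3 254 58 169.4
```

```text
t 28.73 tcp [605.  249.7 106.4] xyaw 169.21 open 39.7 F [-0.1 -0.1 -1.3] q6 -0.88
turn [ 0.12  0.13 -0.19]
shift in present tool m [0.0035 0.0036 0.0484] after turn [0.0034 0.0038 0.0484]
```

>>> {"op": "jog_arm", "data": {
  "steps": [0.25,0.0035,0.0037,0.01,0,0,0,0.25,0,0,0.015,0,0,0,0.25,0,0,0.01,0,0,0,0.25,0,0,0,0,0,0,0.25,0,0,0,0,0,0]
}}

```text
clock: 29.35
tcp_pos: [602.7, 254.5, 70.1]
orientation: [0.002, 0.094, 0.996, 0.001]
force: [-0.6, -0.3, -1.1]
opening: 39.7
```

```bash
python3 plan.py 602.3 254 58 169.4
```

```text
t 29.35 tcp [602.7 254.5  70.1] xyaw 169.21 open 39.7 F [-0.6 -0.3 -1.1] q6 -0.89
turn [ 0.18  0.2  -0.19]
shift in present tool m [ 0.0003 -0.0006  0.0121] after turn [ 0.0003 -0.0006  0.0121]
```

>>> {"op": "jog_arm", "data": {
  "steps": [0.25,0,0,0.005,0.15,0.15,0,0.25,0,0,0.004,0,0,0,0.25,0,0,0.002,0,0,0,0.25,0,0,0,0,0,0,0.25,0,0,0,0,0,0]
}}

```text
clock: 29.98
tcp_pos: [603.1, 254.8, 59.0]
orientation: [0.001, 0.094, 0.996, 0.001]
force: [-0.3, -0.2, -1.2]
opening: 39.8
```

```bash
python3 plan.py 602.3 254 58 169.4
```

```text
t 29.98 tcp [603.1 254.8  59. ] xyaw 169.22 open 39.8 F [-0.3 -0.2 -1.2] q6 -0.89
turn [ 0.07  0.09 -0.18]
shift in present tool m [ 0.0006 -0.0009  0.001 ] after turn [ 0.0006 -0.0009  0.001 ]
```

>>> {"op": "jog_arm", "data": {
  "steps": [0.25,0.0005,-0.0008,0.0012,0,0,0,0.25,0,0,0,0,0,0,0.25,0,0,0,0,0,0,0.6,0,0,0,0,0,0,0.8,0,0,0,0,0,0,0.8,0,0,0,0,0,0,0.8,0,0,0,0,0,0,0.8,0,0,0,0,0,0]
}}

```text
clock: 30.98
tcp_pos: [602.9, 254.3, 58.5]
orientation: [0.001, 0.094, 0.996, 0.001]
force: [0.2, 0.2, -0.2]
opening: 69.8
```

>>> {"op": "jog_arm", "data": {
  "steps": [0.8,0,0,-0.015,0,0,0,0.8,0,0,-0.03,0,0,0,0.8,0,0,-0.04,0,0,0,0.8,0,0,-0.04,0,0,0,0.8,0,0,-0.02,0,0,0,1,0,0,0,0,0,0]
}}

```text
clock: 31.72
tcp_pos: [603.0, 254.0, 213.8]
orientation: [0.003, 0.094, 0.996, 0.002]
force: [0.4, 0.1, -0.9]
opening: 75.2
```

```bash
python3 plan.py 421.9 286.9 220 103.4
```

```text
t 31.73 tcp [603.  254.  213.8] xyaw 169.26 open 75.2 F [ 0.4  0.1 -0.9] q6 -0.89
turn [ 0.39  0.15 65.86]
shift in present tool m [ 0.184  -0.0014 -0.0072] after turn [ 0.074  -0.1686 -0.0062]
```

>>> {"op": "jog_arm", "data": {
  "steps": [1,0.045,0,0,0,0,0,1,0.05,0,0,0,0,0,1,0.045,0,0,0,0,0,1,0.03,0,0,0,0,0,1,0,0,0,0,0,9,1,0,0,0,0,0,9,1,0,0,0,0,0,9,1,0,0,0,0,0,9,1,0,0,0,0,0,9,1,0,0,0,0,0,9,1,0,0,0,0,0,9,1,0,0,0,0,0,0]
}}

```text
clock: 33.22
tcp_pos: [426.9, 282.5, 207.7]
orientation: [0.001, 0.614, 0.789, -0.001]
force: [1.1, 0.6, -0.2]
opening: 87.8
```

```bash
python3 plan.py 421.9 286.9 160 103.4; python3 - <<'E'
from h import *
p,d=grab_frame('top');cv2.imwrite('pics/t8.png',p);W=cloud('top',d);p2,d2=grab_frame('side');cv2.imwrite('pics/s8.png',p2);W2=cloud('side',d2)
for n,w,pp in(('top',W,p),('side',W2,p2)):
  w=w.reshape(-1,3);hsv=cv2.cvtColor(pp,cv2.COLOR_BGR2HSV).reshape(-1,3)
  for c in((522,-287),(422,286)):
    r=np.hypot(w[:,0]-c[0],w[:,1]-c[1]);q=w[(r<35)&(w[:,2]>105)&(w[:,2]<116)];print(n,c,mec(q[:,:2]) if len(q) else None,len(q))
  r=np.hypot(w[:,0]-602,w[:,1]-254)
  k=(r<35)&(w[:,2]>60)&(w[:,2]<80)&(hsv[:,1]>120);print(n,'jar',mec(w[k][:,:2]),np.median(w[k][:,2]),k.sum()) if k.any() else print(n,'jar hidden')
  k=(r<100)&(w[:,2]>15)&(w[:,2]<30);print(n,'case',cv2.minAreaRect(w[k][:,:2].astype(np.float32))) if k.any() else 0
E
```

```text
t 33.23 tcp [426.9 282.5 207.7] xyaw 104.27 open 87.8 F [ 1.1  0.6 -0.2] q6 -2.29
turn [-0.06  0.13  0.87]
shift in present tool m [ 0.0056 -0.0037  0.0477] after turn [ 0.0054 -0.0038  0.0477]
top (522, -287) [ 521.9 -288.8   16.1] 234
top (422, 286) [412.6 289.5   7.2] 6
top jar [601.2 252.3  20.1] 68.67083295657204 318
top case ((600.2340087890625, 253.4274139404297), (120.64186096191406, 127.23607635498047), 74.24044036865234)
side (522, -287) [ 522.8 -286.    17.2] 130
side (422, 286) None 0
side jar [599.2 254.2  19.9] 70.74801098271315 431
side case ((602.640380859375, 255.11077880859375), (119.58891296386719, 121.4266357421875), 74.05640411376953)
```

View pics/t8.png

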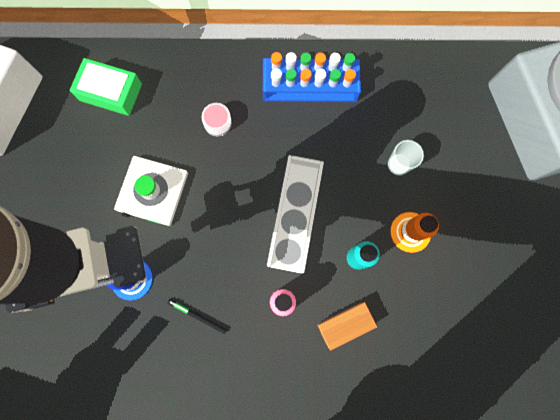

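View pics/s8.png

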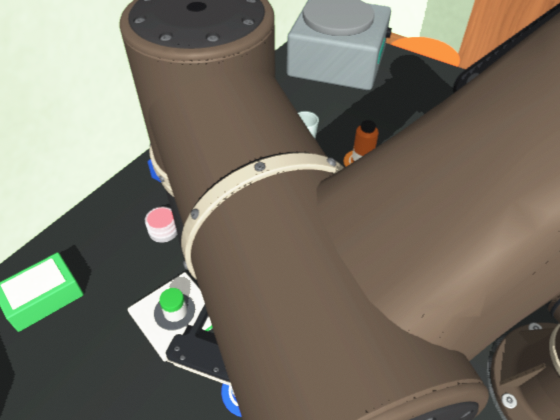

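The jar stands released on the disc (top 147,186, side 173,303), about 2 mm off centre, and both bottles are still parked. Now blue goes back.

>>> {"op": "jog_arm", "data": {
  "steps": [1,0.0055,-0.0037,0,0,0,0,1,0,0,0.03,0,0,0,1,0,0,0.03,0,0,0,1,0,0,0,0,0,0,1,0,0,0,0,0,0],
  "grip_force": 20
}}

```text
clock: 33.95
tcp_pos: [421.7, 288.6, 148.1]
orientation: [0.001, 0.609, 0.793, 0.0]
force: [0.2, -0.0, 0.0]
opening: 87.8
```

```bash
python3 plan.py 422.4 286.7 86 104.3
```

```text
t 33.95 tcp [421.7 288.6 148.1] xyaw 104.95 open 87.8 F [ 0.2 -0.   0. ] q6 -2.3
turn [0.07 0.05 0.65]
shift in present tool m [-0.0019  0.0002  0.0621] after turn [-0.002   0.0003  0.0621]
```

>>> {"op": "jog_arm", "data": {
  "steps": [1,-0.002,0,0.01,0,0,0,1,0,0,0.02,0,0,0,1,0,0,0.013,0,0,0,1,0,0,0,0,0,0,1,0,0,0,0,0,0]
}}

```text
clock: 34.58
tcp_pos: [423.7, 288.1, 106.6]
orientation: [0.001, 0.609, 0.794, 0.003]
force: [-0.7, -0.1, 0.2]
opening: 87.7
```

```bash
python3 plan.py 422.4 286.7 86 104.3
```

```text
t 34.58 tcp [423.7 288.1 106.6] xyaw 105.03 open 87.7 F [-0.7 -0.1  0.2] q6 -2.29
turn [ 0.35 -0.15  0.73]
shift in present tool m [-0.0011 -0.0018  0.0206] after turn [-0.0011 -0.0016  0.0206]
```

>>> {"op": "jog_arm", "data": {
  "steps": [1,-0.001,-0.0016,0.008,0.3,-0.1,0,1,0,0,0.011,0,0,0,1,0,0,0,0,0,0,1,0,0,0,0,0,0]
}}

```text
clock: 35.08
tcp_pos: [422.7, 287.1, 87.0]
orientation: [-0.0, 0.608, 0.794, 0.001]
force: [-0.0, 1.1, -0.4]
opening: 87.7
```

```bash
python3 plan.py 422.4 286.7 86 104.3
```

```text
t 35.08 tcp [422.7 287.1  87. ] xyaw 105.04 open 87.7 F [-0.   1.1 -0.4] q6 -2.29
turn [ 0.08 -0.08  0.74]
shift in present tool m [-0.0003 -0.0004  0.001 ] after turn [-0.0003 -0.0004  0.001 ]
```

>>> {"op": "jog_arm", "data": {
  "steps": [0.3,0,0,0,0,0,0,0.3,0,0,0,0,0,0,0.3,0,0,0,0,0,0,0.3,0,0,0,0,0,0,0.3,0,0,0,0,0,0,0.3,0,0,0,0,0,0]
}}

```text
clock: 35.83
tcp_pos: [422.8, 287.3, 87.5]
orientation: [-0.0, 0.608, 0.794, 0.001]
force: [-0.4, 0.1, -0.0]
opening: 47.4
```

>>> {"op": "jog_arm", "data": {
  "steps": [0.3,0,0,-0.01,0,0,0,0.3,0,0,-0.02,0,0,0,0.3,0,0,-0.03,0,0,0,0.3,0,0,-0.03,0,0,0,0.3,0,0,-0.02,0,0,0,0.3,0,0,0,0,0,0,0.3,0,0,0,0,0,0]
}}

```text
clock: 36.7
tcp_pos: [421.2, 285.7, 201.6]
orientation: [-0.001, 0.609, 0.793, -0.0]
force: [0.5, -0.5, -2.7]
opening: 47.3
```

```bash
python3 plan.py 541.6 -42 200 79.4
```

```text
t 36.7 tcp [421.2 285.7 201.6] xyaw 104.99 open 47.3 F [ 0.5 -0.5 -2.7] q6 -2.29
turn [-0.06 -0.04 25.59]
shift in present tool m [-0.3477  0.0315  0.0013] after turn [-0.3     0.1786  0.0016]
```

>>> {"op": "jog_arm", "data": {
  "steps": [0.3,-0.015,0.001,0,0,0,0,0.3,-0.03,0.003,0,0,0,0,0.3,-0.04,0.004,0,0,0,0,0.3,-0.04,0.004,0,0,0,0,0.3,-0.04,0.004,0,0,0,0,0.3,-0.04,0.004,0,0,0,0,0.3,-0.04,0.004,0,0,0,0,0.3,-0.04,0.004,0,0,0,0,0.3,-0.03,0.003,0,0,0,0,0.3,-0.02,0.001,0,0,0,0,0.3,0,0,0,0,0,0]
}}

```text
clock: 38.08
tcp_pos: [536.0, -48.9, 190.6]
orientation: [-0.005, 0.609, 0.793, -0.009]
force: [-0.9, -0.1, -1.8]
opening: 47.4
```

>>> {"op": "jog_arm", "data": {
  "steps": [0.3,0,0,0,0,0,5,0.3,0,0,0,0,0,8,0.3,0,0,0,0,0,7,0.3,0,0,0,0,0,5,0.3,0,0,0,0,0,0]
}}

```text
clock: 38.7
tcp_pos: [532.3, -49.0, 186.8]
orientation: [-0.005, 0.771, 0.637, -0.013]
force: [0.4, 0.4, -2.6]
opening: 47.3
```

```bash
python3 plan.py 541.6 -42 150 79.4
```

```text
t 38.7 tcp [532.3 -49.  186.8] xyaw 79.15 open 47.3 F [ 0.4  0.4 -2.6] q6 -2.04
turn [-1.42  0.81 -0.26]
shift in present tool m [0.0091 0.0087 0.0365] after turn [0.0086 0.0078 0.0368]
```

>>> {"op": "jog_arm", "data": {
  "steps": [0.3,0.0086,0.0078,0,-1.4,0.8,-0.2,0.3,0,0,0.015,0,0,0,0.3,0,0,0.02,0,0,0,0.3,0,0,0,0,0,0,0.3,0,0,0,0,0,0]
}}

```text
clock: 39.33
tcp_pos: [541.4, -41.0, 148.4]
orientation: [-0.0, 0.768, 0.641, 0.0]
force: [-0.8, 0.5, -2.0]
opening: 47.5
```

```bash
python3 plan.py 541.6 -42 89.5 79.4
```

```text
t 39.33 tcp [541.4 -41.  148.4] xyaw 79.7 open 47.5 F [-0.8  0.5 -2. ] q6 -2.04
turn [-0.   -0.02  0.3 ]
shift in present tool m [-0.0009  0.0004  0.0589] after turn [-0.0009  0.0004  0.0589]
```

>>> {"op": "jog_arm", "data": {
  "steps": [0.3,-0.0009,0.0004,0.01,0,0,0,0.3,0,0,0.015,0,0,0,0.3,0,0,0.015,0,0,0,0.3,0,0,0.005,0,0,0,0.3,0,0,0,0,0,0,0.3,0,0,0,0,0,0]
}}

```text
clock: 40.08
tcp_pos: [542.0, -42.0, 100.5]
orientation: [0.0, 0.768, 0.641, 0.0]
force: [0.2, -0.2, -1.6]
opening: 47.7
```

```bash
python3 plan.py 541.6 -42 89.5 79.4
```

```text
t 40.08 tcp [542.  -42.  100.5] xyaw 79.72 open 47.7 F [ 0.2 -0.2 -1.6] q6 -2.03
turn [ 0.02 -0.02  0.32]
shift in present tool m [-0.     -0.0004  0.011 ] after turn [-0.     -0.0004  0.011 ]
```

>>> {"op": "jog_arm", "data": {
  "steps": [0.3,0,0,0.005,0,0,0,0.3,0,0,0.004,0,0,0,0.3,0,0,0.001,0,0,0,0.3,0,0,0,0,0,0,0.3,0,0,0,0,0,0]
}}

```text
clock: 40.7
tcp_pos: [542.6, -41.9, 90.8]
orientation: [0.0, 0.768, 0.641, 0.001]
force: [-0.3, 0.4, -2.3]
opening: 47.6
```

```bash
python3 plan.py 541.6 -42 89.5 79.4
```

```text
t 40.7 tcp [542.6 -41.9  90.8] xyaw 79.73 open 47.6 F [-0.3  0.4 -2.3] q6 -2.03
turn [ 0.12 -0.07  0.33]
shift in present tool m [-0.0003 -0.001   0.0013] after turn [-0.0003 -0.001   0.0013]
```

>>> {"op": "jog_arm", "data": {
  "steps": [0.3,0,-0.0008,0.001,0,0,0,0.3,0,0,0.001,0,0,0,0.3,0,0,0,0,0,0,0.6,0,0,0,0,0,0,1,0,0,0,0,0,0,1,0,0,0,0,0,0,1,0,0,0,0,0,0,1,0,0,0,0,0,0]
}}

```text
clock: 41.7
tcp_pos: [542.9, -41.7, 89.9]
orientation: [0.001, 0.767, 0.641, 0.002]
force: [0.2, 0.0, -0.5]
opening: 85.1
```

>>> {"op": "jog_arm", "data": {
  "steps": [1,0,0,-0.02,0,0,0,1,0,0,-0.03,0,0,0,1,0,0,-0.04,0,0,0,1,0,0,-0.03,0,0,0,1,0,0,0,0,0,0]
}}

```text
clock: 42.32
tcp_pos: [541.9, -41.9, 213.0]
orientation: [0.001, 0.767, 0.641, 0.001]
force: [-0.7, -0.4, -0.5]
opening: 87.7
```

```bash
python3 plan.py 522.2 -287.6 210 79.4
```

```text
t 42.33 tcp [541.9 -41.9 213. ] xyaw 79.77 open 87.7 F [-0.7 -0.4 -0.5] q6 -2.03
turn [ 0.18 -0.04  0.37]
shift in present tool m [-0.2453  0.0242  0.0029] after turn [-0.2451  0.0258  0.003 ]
```

>>> {"op": "jog_arm", "data": {
  "steps": [1,-0.05,0.005,0,0,0,0,1,-0.05,0.005,0,0,0,0,1,-0.05,0.005,0,0,0,0,1,-0.05,0.005,0,0,0,0,1,-0.04,0.004,0,0,0,0,1,0,0,0,0,0,0,1,0,0,0,0,0,0]
}}

```text
clock: 43.2
tcp_pos: [520.9, -288.1, 207.6]
orientation: [-0.002, 0.767, 0.642, 0.0]
force: [0.3, 0.9, -0.1]
opening: 87.5
```

```bash
python3 plan.py 522.2 -287.6 150 79.4; python3 - <<'E'
from h import *
p,d=grab_frame('side');cv2.imwrite('pics/s9.png',p);W=cloud('side',d).reshape(-1,3)
p,d=grab_frame('top');cv2.imwrite('pics/t9.png',p);W2=cloud('top',d).reshape(-1,3)
for w in(W2,W):
  r=np.hypot(w[:,0]-541,w[:,1]+42);q=w[(r<24)&(w[:,2]>107)&(w[:,2]<117)];print('blue',mec(q[:,:2]) if len(q) else None,len(q))
E
```

```text
t 43.2 tcp [ 520.9 -288.1  207.6] xyaw 79.87 open 87.5 F [ 0.3  0.9 -0.1] q6 -1.57
turn [-0.13 -0.13  0.47]
shift in present tool m [0.0006 0.0013 0.0576] after turn [0.0007 0.0011 0.0576]
blue [541.6 -43.3  15.7] 229
blue [541.8 -41.2  16.7] 192
```

View pics/s9.png

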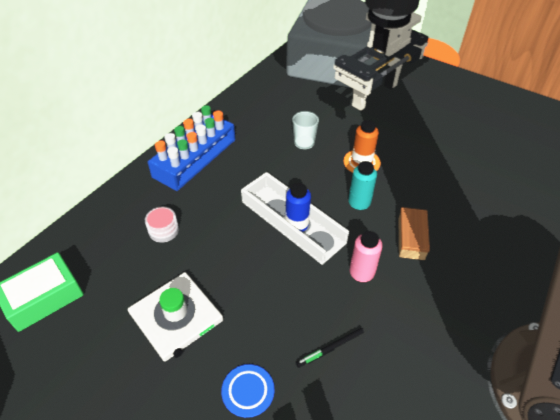

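Blue is back exactly on its spot (298,205), and the jar is centred on the plate (173,303). Now amber.

>>> {"op": "jog_arm", "data": {
  "steps": [1,0.0007,0.0012,0.02,0,0,0,1,0,0,0.03,0,0,0,1,0,0,0.01,0,0,0,1,0,0,0,0,0,0,1,0,0,0,0,0,0]
}}

```text
clock: 43.92
tcp_pos: [524.9, -283.4, 149.0]
orientation: [0.0, 0.764, 0.645, 0.001]
force: [0.3, 0.1, -0.1]
opening: 87.9
```

```bash
python3 plan.py 522.2 -287.6 85 79.4
```

```text
t 43.92 tcp [ 524.9 -283.4  149. ] xyaw 80.31 open 87.9 F [ 0.3  0.1 -0.1] q6 -1.57
turn [ 0.11 -0.1   0.91]
shift in present tool m [-0.0047 -0.0021  0.064 ] after turn [-0.0046 -0.0019  0.064 ]
```

>>> {"op": "jog_arm", "data": {
  "steps": [1,-0.0046,-0.002,0.008,0.1,0,0.8,1,0,0,0.02,0,0,0,1,0,0,0.013,0,0,0,1,0,0,0,0,0,0,1,0,0,0,0,0,0]
}}

```text
clock: 44.55
tcp_pos: [523.3, -288.8, 109.1]
orientation: [0.001, 0.769, 0.639, 0.002]
force: [-0.5, -0.7, 0.5]
opening: 87.8
```

```bash
python3 plan.py 522.2 -287.6 85 79.4
```

```text
t 44.55 tcp [ 523.3 -288.8  109.1] xyaw 79.39 open 87.8 F [-0.5 -0.7  0.5] q6 -1.58
turn [ 0.26 -0.07 -0.01]
shift in present tool m [ 0.001  -0.0014  0.0241] after turn [ 0.001  -0.0013  0.0241]
```

>>> {"op": "jog_arm", "data": {
  "steps": [1,0.001,-0.0013,0.01,0.2,0,0,1,0,0,0.012,0,0,0,1,0,0,0,0,0,0,1,0,0,0,0,0,0]
}}

```text
clock: 45.05
tcp_pos: [522.6, -287.5, 86.2]
orientation: [0.0, 0.769, 0.639, 0.001]
force: [-0.6, 0.8, 0.2]
opening: 87.7
```

```bash
python3 plan.py 522.2 -287.6 85 79.4
```

```text
t 45.05 tcp [ 522.6 -287.5   86.2] xyaw 79.4 open 87.7 F [-0.6  0.8  0.2] q6 -1.58
turn [ 0.1  -0.06  0.  ]
shift in present tool m [-0.0001 -0.0004  0.0012] after turn [-0.0001 -0.0004  0.0012]
```

>>> {"op": "jog_arm", "data": {
  "steps": [0.3,0,0,0,0,0,0,0.3,0,0,0,0,0,0,0.3,0,0,0,0,0,0,0.3,0,0,0,0,0,0,0.3,0,0,0,0,0,0,0.3,0,0,0,0,0,0]
}}

```text
clock: 45.8
tcp_pos: [523.0, -287.7, 87.0]
orientation: [0.001, 0.769, 0.639, 0.001]
force: [-0.2, -0.4, -0.6]
opening: 47.4
```

>>> {"op": "jog_arm", "data": {
  "steps": [0.3,0,0,-0.01,0,0,0,0.3,0,0,-0.02,0,0,0,0.3,0,0,-0.03,0,0,0,0.3,0,0,-0.03,0,0,0,0.3,0,0,-0.03,0,0,0,0.3,0,0,-0.02,0,0,0,0.3,0,0,0,0,0,0,0.3,0,0,0,0,0,0]
}}

```text
clock: 46.8
tcp_pos: [520.9, -287.0, 232.9]
orientation: [-0.0, 0.77, 0.639, 0.001]
force: [-0.4, 0.1, -2.1]
opening: 47.5
```

```bash
python3 plan.py 480.3 -30 225 79.4
```

```text
t 46.8 tcp [ 520.9 -287.   232.9] xyaw 79.37 open 47.5 F [-0.4  0.1 -2.1] q6 -1.58
turn [ 0.04 -0.12 -0.03]
shift in present tool m [ 0.2451 -0.0873  0.0083] after turn [ 0.2452 -0.0872  0.0079]
```

>>> {"op": "jog_arm", "data": {
  "steps": [0.3,0.015,-0.006,0,0,0,0,0.3,0.03,-0.011,0,0,0,0,0.3,0.03,-0.011,0,0,0,0,0.3,0.03,-0.011,0,0,0,0,0.3,0.03,-0.011,0,0,0,0,0.3,0.03,-0.011,0,0,0,0,0.3,0.03,-0.011,0,0,0,0,0.3,0.025,-0.008,0,0,0,0,0.3,0.015,-0.005,0,0,0,0,0.3,0,0,0,0,0,0,0.3,0,0,0,0,0,0]
}}

```text
clock: 48.18
tcp_pos: [470.7, -27.6, 223.2]
orientation: [-0.007, 0.769, 0.639, -0.005]
force: [0.1, 0.3, -1.7]
opening: 47.5
```

```bash
python3 plan.py 480.3 -30 150 79.4
```

```text
t 48.17 tcp [470.7 -27.6 223.2] xyaw 79.39 open 47.5 F [ 0.1  0.3 -1.7] q6 -2.1
turn [-0.96 -0.01 -0.01]
shift in present tool m [-0.0006  0.0111  0.0731] after turn [-0.0006  0.0099  0.0732]
```

>>> {"op": "jog_arm", "data": {
  "steps": [0.3,-0.0006,0.0099,0,-0.95,0,0,0.3,0,0,0.02,0,0,0,0.3,0,0,0.025,0,0,0,0.3,0,0,0.015,0,0,0,0.3,0,0,0,0,0,0,0.3,0,0,0,0,0,0]
}}

```text
clock: 48.92
tcp_pos: [483.6, -33.4, 161.5]
orientation: [0.002, 0.771, 0.637, 0.001]
force: [-0.2, 0.1, -0.9]
opening: 47.9
```

```bash
python3 plan.py 480.3 -30 89 79.4
```

```text
t 48.92 tcp [483.6 -33.4 161.5] xyaw 79.16 open 47.9 F [-0.2  0.1 -0.9] q6 -2.1
turn [ 0.25  0.03 -0.24]
shift in present tool m [ 0.0028 -0.0042  0.0725] after turn [ 0.0027 -0.0039  0.0725]
```

>>> {"op": "jog_arm", "data": {
  "steps": [0.3,0.0027,-0.004,0,0.2,0,0,0.3,0,0,0.01,0,0,0,0.3,0,0,0.01,0,0,0,0.3,0,0,0,0,0,0,0.3,0,0,0,0,0,0]
}}

```text
clock: 49.55
tcp_pos: [480.8, -29.7, 141.4]
orientation: [0.001, 0.771, 0.637, 0.001]
force: [0.1, -0.2, -0.7]
opening: 47.6
```

```bash
python3 plan.py 480.3 -30 89 79.4
```

```text
t 49.55 tcp [480.8 -29.7 141.4] xyaw 79.16 open 47.6 F [ 0.1 -0.2 -0.7] q6 -2.11
turn [ 0.18 -0.03 -0.24]
shift in present tool m [-0.0004 -0.0006  0.0524] after turn [-0.0004 -0.0004  0.0524]
```

>>> {"op": "jog_arm", "data": {
  "steps": [0.3,-0.0004,-0.0005,0.01,0.1,0,0,0.3,0,0,0.015,0,0,0,0.3,0,0,0.01,0,0,0,0.3,0,0,0.005,0,0,0,0.3,0,0,0,0,0,0,0.3,0,0,0,0,0,0]
}}

```text
clock: 50.3
tcp_pos: [480.7, -29.9, 99.5]
orientation: [0.0, 0.771, 0.637, 0.001]
force: [0.1, -0.0, -1.9]
opening: 47.4
```

```bash
python3 plan.py 480.3 -30 89 79.4
```

```text
t 50.3 tcp [480.7 -29.9  99.5] xyaw 79.17 open 47.4 F [ 0.1 -0.  -1.9] q6 -2.11
turn [ 0.1  -0.05 -0.23]
shift in present tool m [-0.0002 -0.0004  0.0105] after turn [-0.0001 -0.0004  0.0105]
```

>>> {"op": "jog_arm", "data": {
  "steps": [0.3,0,0,0.005,0,0,0,0.3,0,0,0.004,0,0,0,0.3,0,0,0.001,0,0,0,0.3,0,0,0,0,0,0,0.3,0,0,0,0,0,0]
}}

```text
clock: 50.92
tcp_pos: [481.2, -29.8, 89.5]
orientation: [0.001, 0.771, 0.637, 0.002]
force: [-0.8, -0.4, -2.6]
opening: 47.8
```

```bash
python3 plan.py 480.3 -30 89 79.4
```

```text
t 50.92 tcp [481.2 -29.8  89.5] xyaw 79.17 open 47.8 F [-0.8 -0.4 -2.6] q6 -2.11
turn [ 0.18 -0.09 -0.23]
shift in present tool m [-0.0004 -0.0009  0.0005] after turn [-0.0004 -0.0009  0.0005]
```

>>> {"op": "jog_arm", "data": {
  "steps": [0.3,0,-0.0008,0.001,0,0,0,0.3,0,0,0.001,0,0,0,0.3,0,0,0,0,0,0,0.6,0,0,0,0,0,0,1,0,0,0,0,0,0,1,0,0,0,0,0,0,1,0,0,0,0,0,0,1,0,0,0,0,0,0]
}}

```text
clock: 51.92
tcp_pos: [481.8, -29.6, 89.2]
orientation: [0.002, 0.77, 0.638, 0.003]
force: [0.2, 0.5, 0.5]
opening: 85.1
```

>>> {"op": "jog_arm", "data": {
  "steps": [1,0,0,-0.02,0,0,0,1,0,0,-0.03,0,0,0,1,0,0,-0.04,0,0,0,1,0,0,-0.04,0,0,0,1,-0.04,0,0,0,0,0,1,-0.05,0,0,0,0,0,1,-0.05,0,0,0,0,0,1,-0.05,0,0,0,0,0,1,-0.04,0,0,0,0,0,1,0,0,0,0,0,0,1,0,0,0,0,0,0]
}}

```text
clock: 53.3
tcp_pos: [437.1, -262.0, 223.7]
orientation: [0.003, 0.77, 0.639, 0.003]
force: [-1.1, -0.7, 0.2]
opening: 87.8
```

```bash
python3 plan.py; python3 - <<'E'
from h import *
p,d=grab_frame('side');cv2.imwrite('pics/s10.png',p);S=cloud('side',d).reshape(-1,3)
p2,d2=grab_frame('top');cv2.imwrite('pics/t10.png',p2);T=cloud('top',d2).reshape(-1,3)
for n,w,pp in(('top',T,p2),('side',S,p)):
  hsv=cv2.cvtColor(pp,cv2.COLOR_BGR2HSV).reshape(-1,3)
  for nm,c in(('amber',(480,-29)),('blue',(541,-42))):
    r=np.hypot(w[:,0]-c[0],w[:,1]-c[1]);q=w[(r<24)&(w[:,2]>107)&(w[:,2]<117)];print(n,nm,mec(q[:,:2]) if len(q) else None,len(q),np.median(q[:,2]))
  r=np.hypot(w[:,0]-602,w[:,1]-254)
  k=(r<35)&(w[:,2]>60)&(w[:,2]<80)&(hsv[:,1]>120);print(n,'jar',mec(w[k][:,:2]) if k.any() else 'hidden')
E
```

```text
t 53.3 tcp [ 437.1 -262.   223.7] xyaw 79.36 open 87.8 F [-1.1 -0.7  0.2] q6 -1.6
top amber [466.9 -30.2   7.3] 13 110.85693968692514
top blue None 0 nan
top jar [601.4 251.9  19.8]
side amber [480.8 -29.7  16.8] 207 112.66673950419577
side blue [540.6 -41.3  17. ] 189 112.90701816778446
side jar [600.2 253.6  20.6]
  return _methods._mean(a, axis=axis, dtype=dtype,
  ret = ret.dtype.type(ret / rcount)
```

View pics/s10.png

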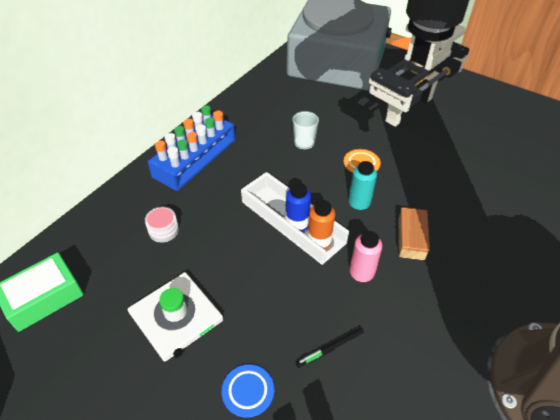

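Blue (298,205) and amber (321,225) are back in the rack upright and the jar is on the plate (173,303). The bystanders look unmoved and the gripper is clear, so I'm handing in.

```bash
python3 -c "
from workcell import *
print(hand_in())"
```

```text
the job is handed in; nothing more can be done
None
```

I parked both bottles on the coasters of their colours, set the sample jar on the warming plate, and then put both bottles back in the rack. I handed the job in at about 53 s; `hand_in` gives no verdict.

My last camera checks showed:

| Item | Last measured position | Reference | Offset |
|---|---|---|---|
| Jar | about (601, 253) mm | disc centre about (602, 254) mm | about 2 mm |
| Amber bottle | (480.8, −29.7) mm, side camera | start (480, −29) mm | about 1 mm |
| Blue bottle | (540.6, −41.3) mm, side camera | start (541.6, −41) mm | about 1 mm |

- **Upright and clear:** jar and bottles stand upright and released. The gripper is about 220 mm above the table, away from everything.
- **Bystanders:** the beaker, slide box and dish stack look unmoved in the last picture. I did not re-measure their positions.
- **Occlusion:** the arm hid the rack from the top camera in the last check, so both final bottle positions rest on the side camera alone. An earlier check of blue after its return agreed with its start in both cameras.
- **Camera disagreement:** the two cameras differ by about 2 mm throughout, mostly in y, as expected from the calibration.

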